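Load the reader's calibration carrier, cover it and slide it in

ROBOT

A 6-joint arm with a two-finger parallel gripper is mounted at the origin on the work surface. World frame = base frame: x ahead of the robot, y to its left, z up, the work surface at z = 0. Lengths are in mm, angles in rad, forces in N, time in s.
With the tool pointing down it reaches from about 350 to 875 mm from the base axis. Payload 4.2 kg.
Tool frame: the origin (TCP) lies at the very end of the fingers, on their centre line; the grasp point (between the pads) lies arm.grip_point_offset behind it (arm.grip_point_offset is the distance from the TCP to the grasp point, in mm); z points along the fingers, y is the line along which they close (so a half turn about z gives the same grasp; the last joint's range is limited). The gripper opens to 85 mm and grips with 20 to 120 N. Pads are 22 mm wide; open, the fingers measure 114 mm over their backs; the gripper's body (76 mm by 85 mm) begins 54 mm behind the grasp point. The pads swing forward as they close: fully open they stand 13 mm farther back than shut.
Start: joints at [-1.007, 0.385, 0.008, 0, -1.194, -0.259], TCP at [187.58, -596.165, 231.312] pointing down, gripper open.
Joint ranges: [-3.14, 3.14], [-1.21, 2.06], [-1.07, 1.41], [-3.16, 2.05], [-2.99, -0.16], [-3.1, 3.1]. Speed limits (rad/s): [2.79, 2.79, 3.14, 3.14, 3.14, 3.14].

INTERFACE

Orientations are given as a unit quaternion [x, y, z, w].
In Python, from bench import arm, cams, ticket gives the robot as it stands.
- The arm moves only by the tool servo_tool, never from a script. Its argument "commands" is a list that holds one entry, the list of rows, each a list of 7 numbers: the closure in counts, from 0 (fully open) to 255 (shut), then the shift along the tool's x, y, z in m, then the turn, a rotation vector about the tool's x, y, z in degrees. In form: [[[grip, x, y, z, ax, ay, az], ...]]. A call has 1 to 10 rows; each row shifts and turns the commanded pose from where the row before left it, along the tool's axes as they then stand; what a row does not reach is not made up. A row lasts 1/12 s, in which the tool goes at most 41.7 mm and 7.16 degrees, less where a joint would pass 70% of its speed; a pose out of reach is approached as far as the arm can. A call with a gripper value outside its range is refused whole. The fingers move at their own pace and stop on an object; the grip force is fixed at half the most. Time passes only in rows, so rows that do not move let the fingers close. It gives the time, the measured TCP pose, the force, the opening and the grip force at its end, in the units of the state.
- arm.read_state(): the state, without advancing time (a new reading comes with each control period).
- cams.get_image(name): name is "scene" or "top" or "wrist"; returns a dict with "frame" (480x640x3 uint8, blue, green, red), "K" (3x3 intrinsics, pixels), "k1" (the pictures are not rectified: a ray, as slopes to the right and down, at radius r is drawn at 1 + k1 r^2 times it, then the intrinsics apply), "T" (4x4, takes a point from camera to world coordinates). Camera axes: x right, y up, looking along -z (the intrinsics and any distortion apply to the point x, -y, -z); pixel columns grow to the right and rows downward; lengths in mm; the calibration is good to about 2 mm. A picture is of the moment at which its call begins. There is no depth.
- ticket.job_done(): hands the job in; it is judged then, once.
The state is a dict: "clock": time; "joints": joint angles; "joint_vel": joint speeds; "joint_efforts": joint torques, N m; "position": TCP position; "ee_rot": TCP orientation; "contact_force": force on the tool from outside, world axes, zero at the start; "wrist_torque": the same for the moment, N m; "gripper_width": finger opening in mm; "grasp_force": force on a finger pad.
Only numpy, scipy, OpenCV 4.12 (cv2) and the standard library are available. Lean on these libraries where they do the work, as an engineer would, in place of code of your own. Each camera call takes 0.05 s, during which the arm holds its last target. There are 200 camera calls.

TASK

Draw the reader's carrier fully out, set every supplied reference blank flat into the recess of its own shape and size, then lower the cover plate over both dowel pins until it lies fully down on the carrier. Finally push the loaded carrier all the way in under the reader's head, without disturbing the other things on the counter.

Things in the scene. Friction and masses are not known exactly. Their poses are not given: they have to be found in the camera images.
- round_large: round reference blank, 42 mm in diameter, 16 mm thick, aluminium rim with a white face on both sides (either side may be up), lying on the counter. Origin at its centre, 8 mm above its underside; z is its flat axis. Reads None for the whole run if it is not supplied this time.
- seat_round_large (a point): the recess in the carrier for the round large blank: same outline, 3 mm wider overall, 6 mm deep. The point is where the blank's centre lies when seated, 2 mm above the carrier's flat top face; a seated blank stands 10 mm proud. In the frame of cover_seat it lies at x 0, y -75 mm, z -10 mm. Axes: y along the travel (out), x across, z up.
- round_small: round reference blank, 32 mm in diameter, 16 mm thick, aluminium rim with a white face on both sides (either side may be up), lying on the counter. Origin at its centre, 8 mm above its underside; z is its flat axis. Reads None for the whole run if it is not supplied this time.
- seat_round_small (a point): the recess in the carrier for the round small blank: same outline, 3 mm wider overall, 6 mm deep. The point is where the blank's centre lies when seated, 2 mm above the carrier's flat top face; a seated blank stands 10 mm proud. In the frame of cover_seat it lies at x 0, y 80 mm, z -10 mm. Axes: y along the travel (out), x across, z up.
- square_small: square reference blank, 26 mm by 26 mm, 16 mm thick, aluminium rim with a white face on both sides (either side may be up), lying on the counter. Origin at its centre, 8 mm above its underside; z is its flat axis; x and y are square to its sides. Reads None for the whole run if it is not supplied this time.
- seat_square_small (a point): the recess in the carrier for the square small blank: same outline, 3 mm wider overall, 6 mm deep. The point is where the blank's centre lies when seated, 2 mm above the carrier's flat top face; a seated blank stands 10 mm proud. In the frame of cover_seat it lies at x 0, y -33 mm, z -10 mm. Axes: y along the travel (out), x across, z up; its sides lie along x and y.
- square_large: square reference blank, 38 mm by 38 mm, 16 mm thick, aluminium rim with a white face on both sides (either side may be up), lying on the counter. Origin at its centre, 8 mm above its underside; z is its flat axis; x and y are square to its sides. Reads None for the whole run if it is not supplied this time.
- seat_square_large (a point): the recess in the carrier for the square large blank: same outline, 3 mm wider overall, 6 mm deep. The point is where the blank's centre lies when seated, 2 mm above the carrier's flat top face; a seated blank stands 10 mm proud. In the frame of cover_seat it lies at x 0, y 7 mm, z -10 mm. Axes: y along the travel (out), x across, z up; its sides lie along x and y.
- oblong: oblong reference blank, 44 mm (its x) by 22 mm (its y), 16 mm thick, aluminium rim with a white face on both sides (either side may be up), lying on the counter. Origin at its centre, 8 mm above its underside; z is its flat axis; x and y are square to its sides. Reads None for the whole run if it is not supplied this time.
- seat_oblong (a point): the recess in the carrier for the oblong blank: same outline, 3 mm wider overall, 6 mm deep. The point is where the blank's centre lies when seated, 2 mm above the carrier's flat top face; a seated blank stands 10 mm proud. In the frame of cover_seat it lies at x 0, y 45 mm, z -10 mm. Axes: y along the travel (out), x across, z up; its long side lies along x.
- cover: aluminium cover plate, 64 mm (x) by 247 mm (y) by 6 mm, two 11 mm through holes on its long centre line 113.5 mm either side of the middle, and on top in the middle a black upright grip bar, 14 mm (x) by 60 mm (y), from 6 to 34 mm above the underside. 0.25 kg. Origin at the centre of its underside. May go on either way round.
- cover_seat (a point): point on the carrier where the cover's origin lies when the cover is fully down: mid carrier, level with the tops of the two end lands, 12 mm above the flat top face. On each land, 113.5 mm either side along y, stands a steel dowel pin 8 mm in diameter, 14 mm high, tip tapered. The cover rests on the lands, 2 mm above the blanks. Axes: y along the travel (out), x across, z up.
- carrier_knob (a point): top centre of the black knob at the outer (+y) end of the carrier: upright cylinder 18 mm in diameter, 34 mm high, 26 mm beyond the cover's end; in the frame of cover_seat at x 0, y 149.5, z 22 mm. Pull or push it along the carrier's y axis.
- carrier (a joint): travel of the carrier on its track, in m: 0 = pushed fully in under the head, 0.215 = drawn fully out to its stop. It stays where it is left; moving it takes about 2 N plus 6 N per m/s. Only with the carrier out are all the recesses clear of the head.
- reader: bench reader fixed to the counter. Origin on the counter, on the centre line of its 110 mm wide track; y is the carrier's travel (out). Carrier: 70 mm wide, flat top face 30 mm above the counter. White C-shaped housing 170 mm wide: head overhangs y -260 to -50 mm, underside 102 mm, top 200 mm up; column y -330 to -260 mm. The seated cover's bar passes 26 mm under the head.
- jar: a squat capped jar, 44 mm across, 60 mm high; a bystander, leave it alone. Origin at its underside's centre.
- vial: a small amber capped vial, 24 mm across, 50 mm high; a bystander, leave it alone. Origin at its underside's centre.
- beaker: a glass beaker, 60 mm across, 75 mm high; a bystander, leave it alone. Origin at its underside's centre.
- dish: a shallow glass dish, 90 mm across, 14 mm high; a bystander, leave it alone. Origin at its underside's centre.
- marker: a blue marker pen, 14 mm thick, about 130 mm long, lying along its x; a bystander, leave it alone. Origin at its underside's centre (the pen: on its axis).
- stopper: a rubber stopper block, 30 by 24 by 20 mm; a bystander, leave it alone. Origin at its underside's centre.
There are look-alikes about, which are no part of the job. What is shaped like the oblong but brown or green is not meant.

How it is judged:
By the outcome, as a careful person would: the job done as asked, in the order asked, and still so for the second after the job is handed in, with the robot touching nothing.
Of round_large, square_small, square_large, oblong, round_small only 3 to 5 are there at a start; the rules pass over those that are not, and their reading is None.
At some moment in a run one of round_large, round_small, square_small, square_large, oblong, cover may be knocked a few centimetres aside while the robot is not near it.
Once in a run the grip may slacken for a moment while it holds something.
It also fails if it takes over 210 s, if anything falls off the work surface, if the arm or the gripper's body presses on something with over 40 N, if the wrist force passes 120 N, or if a joint passes its speed limit or range.

## Working session

There is one attempt and no reset: what is moved stays moved. The work goes in short steps, Python scripts to look and compute and a tool call to move; the robot and the scene stay as the last step left them, time stands still between calls to the robot, and variables do not carry over. Pictures are saved under pics/ and viewed, at most 14 in all, crops included, and the job is handed in when it is done.

Besides the shell and the picture viewer there is one more tool, called after ">>>" in YAML: its name, and indented under it one key for each argument. servo_tool: Moves the arm, as the interface text tells. Its arguments: {"type":"object","properties":{"commands":{"type":"array","items":{"type":"array","items":{"type":"array","items":{"type":"number"}}}}},"required":["commands"]}

```bash
mkdir -p pics; ls; cat > h.py <<'E'
import numpy as np, cv2, sys
from bench import arm, cams, ticket
from scipy.spatial.transform import Rotation as R
def shot(n,fn=None):
    d=cams.get_image(n)
    if fn: cv2.imwrite('pics/'+fn,d['frame'])
    return d
def ray(d,u,v):
    K=d['K'];x=(u-K[0][2])/K[0][0];y=(v-K[1][2])/K[1][1]
    k=d['k1'];rd=np.hypot(x,y);r=rd
    for _ in range(30): r=rd/(1+k*r*r)
    s=r/rd if rd>0 else 1
    T=np.array(d['T']);return T[:3,3],T[:3,:3]@np.array([x*s,-y*s,-1.])
def at(d,u,v,z):
    o,r=ray(d,u,v);return o+r*(z-o[2])/r[2]
def pix(d,p):
    T=np.array(d['T']);c=T[:3,:3].T@(np.array(p,float)-T[:3,3]);x=c[0]/-c[2];y=-c[1]/-c[2]
    s=1+d['k1']*(x*x+y*y);K=d['K'];return np.array([K[0][0]*x*s+K[0][2],K[1][1]*y*s+K[1][2]])
E
python3 - <<'E'
from h import *
s=arm.read_state();print(s,arm.grip_point_offset)
for n in('top','scene'):
    d=shot(n,n+'0.png');print(n,np.round(d['K'],1).tolist(),d['k1'],np.round(d['T'],3).tolist())
E
```

```text
pics
{'clock': 0.0, 'joints': array([-1.00738061e+00,  3.85553394e-01,  6.61199855e-03, -5.05900903e-04,
       -1.19399279e+00, -2.58608122e-01]), 'joint_vel': array([-0.00029396, -0.00038869, -0.00015489,  0.00182453,  0.00069025,
        0.00057912]), 'joint_efforts': array([ 1.63903901e-04, -3.92290449e+01,  1.88404799e+01,  4.18623984e+00,
       -4.68356215e-03, -4.88246798e-06]), 'position': array([ 187.41493459, -595.62045074,  230.21705574]), 'ee_rot': array([-1.51722171e-01,  9.88422574e-01,  1.07383779e-03, -2.11551552e-04]), 'contact_force': array([0.42686674, 0.16484757, 0.25937218]), 'wrist_torque': array([ 0.01253639, -0.03135536, -0.00151447]), 'grasp_force': 0.0, 'gripper_width': 85.38030734616355} 18.700000000000003
top [[450.8, 0.0, 315.1], [0.0, 450.8, 231.8], [0.0, 0.0, 1.0]] -0.08091975225587458 [[-0.05, 0.978, -0.203, 398.288], [-0.999, -0.048, 0.015, 120.045], [0.005, 0.204, 0.979, 1019.802], [0.0, 0.0, 0.0, 1.0]]
scene [[481.6, 0.0, 318.3], [0.0, 481.6, 242.5], [0.0, 0.0, 1.0]] 0.007534051807800042 [[-0.83, -0.417, 0.37, 928.761], [0.557, -0.604, 0.57, 690.551], [-0.014, 0.679, 0.734, 793.997], [0.0, 0.0, 0.0, 1.0]]
```

View pics/top0.png

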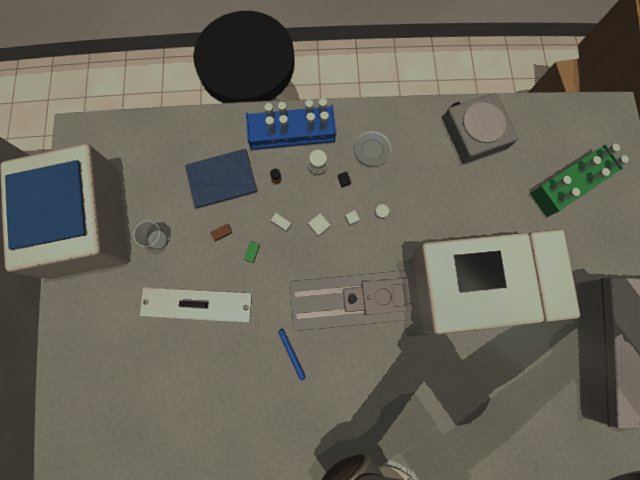

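View pics/scene0.png

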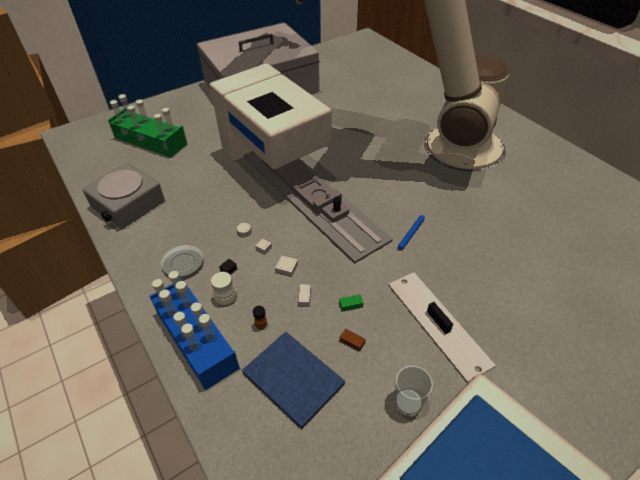

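The top view shows four white blanks: an oblong at (281,222), a large square at (319,225), a small square at (352,217) and a round at (382,211). The brown (221,232) and green (252,251) oblongs are the look-alikes. The knob is at (351,298), the track runs across row ~300, and the cover is at (195,304).

```bash
cat >> h.py <<'E'
def blobs(d,z,box,lo=130,amin=60,amax=6000,sat=60):
    f=d['frame'];h=cv2.cvtColor(f,cv2.COLOR_BGR2HSV)
    m=((h[...,2]>lo)&(h[...,1]<sat)).astype(np.uint8)
    mm=np.zeros_like(m);x0,y0,x1,y1=box;mm[y0:y1,x0:x1]=m[y0:y1,x0:x1]
    out=[]
    for c in cv2.findContours(mm,cv2.RETR_EXTERNAL,cv2.CHAIN_APPROX_NONE)[0]:
        a=cv2.contourArea(c)
        if a<amin or a>amax: continue
        w=np.array([at(d,u,v,z)[:2] for u,v in c[:,0,:].astype(float)],np.float32)
        (cx,cy),(ww,hh),an=cv2.minAreaRect(w)
        if ww<hh: ww,hh,an=hh,ww,an+90
        out.append((c[:,0].mean(0).round(0).tolist(),round(cx,1),round(cy,1),round(ww,1),round(hh,1),round(an,1),round(cv2.contourArea(w)/(ww*hh+1e-6),2)))
    return out
E
python3 - <<'E'
from h import *
d=shot('top');f=d['frame']
for b in blobs(d,16,(200,180,420,270),lo=120): print(b)
print('cover');
for b in blobs(d,6,(130,280,260,330),lo=120,amax=9000): print(b)
h=cv2.cvtColor(f,cv2.COLOR_BGR2HSV);m=(h[...,2]<45).astype(np.uint8)
for n,bx,z in(('bar',(165,290,225,318),34),('knob',(335,285,368,312),64)):
    mm=np.zeros_like(m);mm[bx[1]:bx[3],bx[0]:bx[2]]=m[bx[1]:bx[3],bx[0]:bx[2]]
    for c in cv2.findContours(mm,0,1)[0]:
        if cv2.contourArea(c)>10:
            print(n,cv2.boundingRect(c));w=np.array([at(d,*q[0].astype(float),z)[:2] for q in c],np.float32);print(cv2.minAreaRect(w))
for p in [(291,282),(294,329),(146,301),(246,307)]: print(p,at(d,*p,0 if p[0]>260 else 6).round(1))
cr=f[180:340,130:450]
cv2.imwrite('pics/c1.png',cv2.resize(cr,(800,400),interpolation=cv2.INTER_CUBIC))
E
```

```text
([280.0, 221.0], 636.3, 182.9, 45.2, 22.5, 53.0, 0.89)
([352.0, 216.0], 639.0, 18.0, 28.1, 26.7, 110.8, 0.81)
([320.0, 220.0], 631.2, 89.7, 53.8, 39.6, 127.2, 0.66)
([382.0, 210.0], 650.5, -51.7, 32.5, 28.5, 87.3, 0.8)
cover
([195.0, 305.0], 456.4, 382.5, 249.3, 67.2, 84.5, 0.94)
bar (179, 301, 29, 7)
((456.36138916015625, 378.225830078125), (61.87889862060547, 11.614704132080078), 83.85091400146484)
(291, 282) [496.9 164.8   0. ]
(294, 329) [392.2 162.3   0. ]
(146, 301) [468.3 492.9   6. ]
(246, 307) [445.4 266.9   6. ]
```

View pics/c1.png

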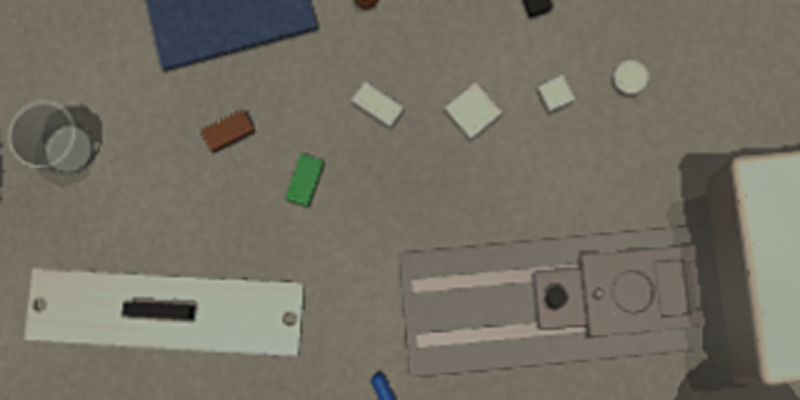

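The crop confirms four supplied blanks: the round one measures about 32 mm, so it is round_small, and no large round is on the counter. Knob is at pixel (352,298), front pin at (369,298), small round recess at (383,297).

```bash
cat >> h.py <<'E'
def plan(x,y,z,yaw=None):
    "turn about tool z (deg) first, then shift (m) in turned tool axes; yaw = world angle of tool y, mod 180"
    s=arm.read_state();M=R.from_quat(s['ee_rot']).as_matrix();p=s['position']
    cur=np.degrees(np.arctan2(M[1,1],M[0,1]));turn=0
    if yaw is not None: turn=-((yaw-cur+90)%180-90)
    M=M@R.from_rotvec([0,0,np.radians(turn)]).as_matrix()
    print('pos',p.round(1),'yaw',round(cur,1),'w',round(s['gripper_width'],1),'gf',round(s['grasp_force'],1),'F',s['contact_force'].round(1),'j',np.degrees(s['joints']).round(0),'t',round(s['clock'],1))
    print('turn',round(turn,1),'shift',((M.T@(np.array([x,y,z])-p))/1000).round(4), 'tilt',M[:,2].round(3))
E
python3 - <<'E'
from h import *
d=shot('top')
k=at(d,352.4,298.4,64);p=at(d,369.2,297.6,56);r=at(d,382.8,296.8,30)
print(k.round(1),p.round(1),r.round(1))
for a,b in(((290,281),(408,271.5)),((294,329),(408,321))):
    A,B=at(d,*a,0),at(d,*b,0);v=A-B;print(A.round(1),B.round(1),np.degrees(np.arctan2(v[1],v[0])))
s=shot('scene')
for nm,P in(('knob',k),('pin',p)): print(nm,pix(s,P).round(1))
plan(k[0],k[1],150,180)
plan(440,0,300,180)
E
```

```text
[449.8  34.2  64. ] [450.1  -2.3  56. ] [451.6 -35.5  30. ]
[499.3 167.    0. ] [ 507.4 -102.4    0. ] 91.72414333493032
[392.2 162.3   0. ] [396.5 -92.7   0. ] 90.95749133035225
knob [337.2 198. ]
pin [327.9 192. ]
pos [ 187.5 -595.9  230.8] yaw 107.5 w 85.6 gf 0.0 F [0.6 1.1 0.2] j [-58.  22.   0.  -0. -68. -15.] t 0.2
turn -72.5 shift [-0.6301 -0.2623  0.0813] tilt [-0.     0.001 -1.   ]
pos [ 187.5 -595.9  230.8] yaw 107.5 w 85.6 gf 0.0 F [0.6 1.1 0.2] j [-58.  22.   0.  -0. -68. -15.] t 0.2
turn -72.5 shift [-0.596  -0.2525 -0.0687] tilt [-0.     0.001 -1.   ]
```

>>> servo_tool:
  commands:
    - [[0,0,0,-0.008,0,0,-7],[0,0,0,-0.008,0,0,-7],[0,0,0,-0.008,0,0,-7],[0,0,0,-0.008,0,0,-7],[0,0,0,-0.008,0,0,-7],[0,0,0,-0.008,0,0,-7],[0,0,0,-0.008,0,0,-7],[0,0,0,-0.008,0,0,-7],[0,0,0,-0.008,0,0,-7],[0,0,0,-0.008,0,0,-7]]

```text
clock: 1.08
position: [187.6, -596.0, 311.5]
ee_rot: [-0.693, 0.721, 0.0, 0.0]
contact_force: [0.3, -0.1, -0.5]
gripper_width: 85.1
grasp_force: 0.0
```

>>> servo_tool:
  commands:
    - [[0,0,0,0,0,0,-3.9],[0,-0.035,-0.015,0,0,0,0],[0,-0.035,-0.015,0,0,0,0],[0,-0.035,-0.015,0,0,0,0],[0,-0.035,-0.015,0,0,0,0],[0,-0.035,-0.015,0,0,0,0],[0,-0.035,-0.015,0,0,0,0],[0,-0.035,-0.015,0,0,0,0],[0,-0.035,-0.015,0,0,0,0],[0,-0.035,-0.015,0,0,0,0]]

```text
clock: 1.92
position: [315.1, -276.3, 311.4]
ee_rot: [0.715, -0.699, 0.0, -0.0]
contact_force: [1.4, -0.1, 0.2]
gripper_width: 85.6
grasp_force: 0.0
```

>>> servo_tool:
  commands:
    - [[0,-0.035,-0.015,0,0,0,0],[0,-0.035,-0.015,0,0,0,0],[0,-0.035,-0.015,0,0,0,0],[0,-0.035,-0.015,0,0,0,0],[0,-0.035,-0.016,0,0,0,0],[0,-0.035,-0.016,0,0,0,0],[0,-0.035,-0.016,0,0,0,0],[0,-0.035,-0.016,0.03,0,0,0],[0,-0.03,-0.015,0.03,0,0,0],[0,0,0,0,0,0,0]]

```text
clock: 2.75
position: [442.3, 30.9, 252.8]
ee_rot: [0.717, -0.697, -0.003, 0.003]
contact_force: [-1.0, -0.6, -0.2]
gripper_width: 85.4
grasp_force: 0.0
```

```bash
python3 - <<'E'
from h import *
plan(449.8,34.2,45,181.4)
d=shot('wrist','w1.png');print(np.round(d['T'],2).tolist(),d['K'][0][0]);print(pix(d,[449.8,34.2,64]))
E
```

```text
pos [442.3  30.9 252.8] yaw -178.4 w 85.4 gf 0.0 F [-1.  -0.6 -0.2] j [ 25.   3. -21.  -0. -66. -23.] t 2.8
turn 0.2 shift [-0.0033 -0.0094  0.2077] tilt [-0.009 -0.001 -1.   ]
[[-1.0, 0.02, 0.02, 445.52], [-0.03, -0.96, -0.28, -37.99], [0.01, -0.28, 0.96, 397.15], [0.0, 0.0, 0.0, 1.0]] 388.49418129469177
[316.01391564 209.62399365]
```

View pics/w1.png

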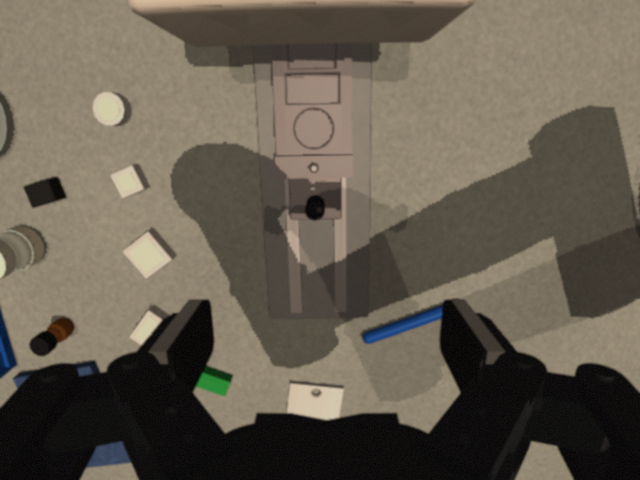

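>>> servo_tool:
  commands:
    - [[0,-0.003,-0.008,0.035,0,0,0],[0,0,0,0.035,0,0,0],[0,0,0,0.035,0,0,0],[0,0,0,0.035,0,0,0],[0,0,0,0.03,0,0,0],[0,0,0,0.025,0,0,0],[0,0,0,0.019,0,0,0],[0,0,0,0,0,0,0],[255,0,0,0,0,0,0],[255,0,0,0,0,0,0]]

```text
clock: 3.63
position: [452.6, 31.0, 45.5]
ee_rot: [0.715, -0.699, 0.001, -0.001]
contact_force: [-0.0, 0.5, 0.8]
gripper_width: 63.9
grasp_force: 0.0
```

>>> servo_tool:
  commands:
    - [[255,0,0,0,0,0,0],[255,0,0,0,0,0,0],[255,0,0,0,0,0,0],[255,0,0,0,0,0,0],[255,0,0,0,0,0,0],[255,0,0,0,0,0,0]]

```text
clock: 4.13
position: [451.3, 31.0, 45.0]
ee_rot: [0.716, -0.699, 0.0, -0.0]
contact_force: [-1.8, 0.6, 8.7]
gripper_width: 15.8
grasp_force: 58.4
```

>>> servo_tool:
  commands:
    - [[255,-0.01,0,0,0,0,0],[255,-0.02,0,0,0,0,0],[255,-0.02,0,0,0,0,0],[255,-0.02,0,0,0,0,0],[255,-0.02,0,0,0,0,0],[255,-0.02,0,0,0,0,0],[255,-0.02,0,0,0,0,0],[255,-0.02,0,0,0,0,0],[255,-0.02,0,0,0,0,0],[255,-0.01,0,0,0,0,0]]

```text
clock: 4.97
position: [443.5, 203.6, 44.1]
ee_rot: [0.716, -0.698, 0.002, 0.01]
contact_force: [14.0, -38.3, 3.3]
gripper_width: 15.3
grasp_force: 59.6
```

```bash
python3 - <<'E'
from h import *
plan(450,250,45,181.4)
E
```

```text
pos [443.5 203.6  44.1] yaw -178.5 w 15.3 gf 59.6 F [ 14.  -38.3   3.3] j [ 44.  23. -31.   0. -37. -43.] t 5.0
turn 0.1 shift [-0.0462 -0.0077 -0.0018] tilt [-0.01  -0.017 -1.   ]
```

>>> servo_tool:
  commands:
    - [[255,0,0,0,0,0,0],[255,0,0,0,0,0,0]]

```text
clock: 5.13
position: [443.7, 204.1, 44.0]
ee_rot: [0.715, -0.699, 0.001, 0.008]
contact_force: [1.3, -18.5, 10.6]
gripper_width: 15.8
grasp_force: 61.2
```

```bash
python3 - <<'E'
from h import *
plan(450,250,45,181.4)
d=shot('wrist','w2.png')
E
```

```text
pos [443.7 204.1  44. ] yaw -178.7 w 15.8 gf 61.2 F [  1.3 -18.5  10.6] j [ 44.  23. -31.   0. -37. -43.] t 5.1
turn -0.1 shift [-0.0457 -0.0074 -0.0016] tilt [-0.009 -0.012 -1.   ]
```

View pics/w2.png

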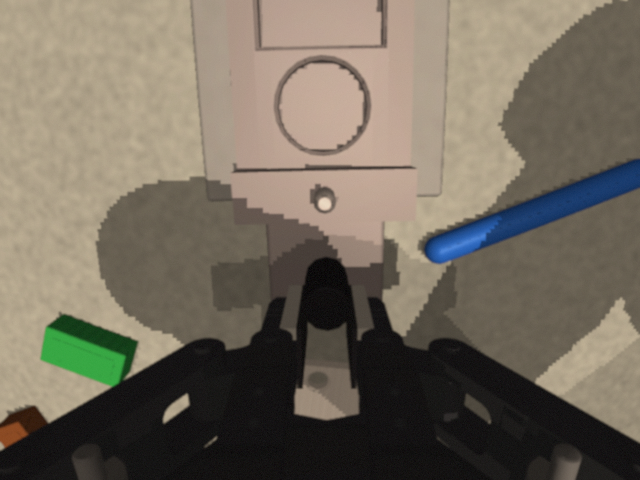

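The wrist view shows the carrier drawn out against its stop, with the small-round recess at (322,105), pin at (323,200) and knob in the fingers. A sustained 18 N against the pull confirms the stop.

>>> servo_tool:
  commands:
    - [[0,0,0,0,0,0,0],[0,0,0,0,0,0,0],[0,0,0,0,0,0,0],[0,0,0,-0.03,0,0,0],[0,0,0,-0.04,0,0,0],[0,0,0,-0.04,0,0,0],[0,0,0,-0.04,0,0,0],[0,0.01,-0.03,-0.03,0,0,0],[0,0.01,-0.03,-0.03,0,0,0],[0,0.01,-0.03,-0.03,0,0,0]]

```text
clock: 6.02
position: [534.3, 184.7, 282.7]
ee_rot: [0.716, -0.698, 0.0, -0.001]
contact_force: [0.7, 0.6, 0.3]
gripper_width: 85.5
grasp_force: 0.0
```

>>> servo_tool:
  commands:
    - [[0,0.01,-0.03,-0.03,0,0,0],[0,0.01,-0.03,-0.015,0,0,0],[0,0,0,0,0,0,0],[0,0,0,0,0,0,0],[0,0,0,0,0,0,0]]

```text
clock: 6.43
position: [592.2, 166.5, 322.4]
ee_rot: [0.716, -0.699, -0.001, 0.001]
contact_force: [-0.5, 0.8, -0.8]
gripper_width: 85.3
grasp_force: 0.0
```

```bash
python3 - <<'E'
from h import *
plan(450,250,45,181.4)
d=shot('wrist','w3.png');import pickle;pickle.dump(d,open('w3.pkl','wb'))
for b in blobs(d,16,(0,0,420,360),lo=140,amin=200): print(b)
E
```

```text
pos [592.2 166.5 322.4] yaw -178.6 w 85.3 gf 0.0 F [-0.5  0.8 -0.8] j [ 31.  19.   8.  -0. -80. -29.] t 6.4
turn -0.0 shift [-0.087   0.1395  0.2777] tilt [-0.002 -0.    -1.   ]
([411.0, 312.0], 475.9, 326.5, 145.3, 22.5, 84.7, 0.68)
([39.0, 227.0], 951.5, 225.1, 23.2, 22.2, 39.7, 0.77)
([32.0, 197.0], 953.3, 186.6, 22.9, 21.4, 79.9, 0.79)
([58.0, 201.0], 920.8, 189.2, 42.7, 23.6, 27.5, 0.58)
([40.0, 159.0], 931.4, 143.9, 50.2, 26.6, 112.6, 0.35)
([50.0, 132.0], 916.8, 108.4, 23.3, 22.8, 82.0, 0.78)
([413.0, 90.0], 497.5, 63.3, 195.4, 13.7, 93.0, 0.81)
```

View pics/w3.png

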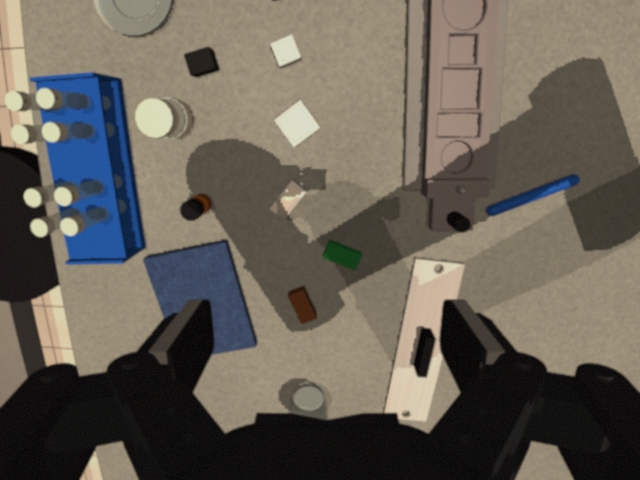

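>>> servo_tool:
  commands:
    - [[0,-0.028,0.016,0.025,0,0,0],[0,-0.028,0.016,0.025,0,0,0],[0,-0.028,0.016,0.02,0,0,0],[0,0,0,0,0,0,0],[0,0,0,0,0,0,0],[0,0,0,0,0,0,0]]

```text
clock: 6.98
position: [542.2, 249.4, 254.0]
ee_rot: [0.716, -0.698, 0.0, -0.0]
contact_force: [-0.3, -0.1, 0.8]
gripper_width: 85.3
grasp_force: 0.0
```

```bash
python3 - <<'E'
from h import *
plan(450,250,45,181.4)
d=shot('wrist');import pickle;pickle.dump(d,open('w4.pkl','wb'))
cv2.imwrite('pics/w4.png',d['frame'])
for n,p in(('ob',(636,183,16)),('sl',(628,102,16)),('ss',(639,18,16)),('rs',(650,-52,16)),('knob',(443.7,204,64))): print(n,pix(d,p).round(0))
E
```

```text
pos [542.2 249.4 254. ] yaw -178.5 w 85.3 gf 0.0 F [-0.3 -0.1  0.8] j [ 40.  18.  -2.   0. -70. -39.] t 7.0
turn 0.1 shift [-0.0029  0.0923  0.2089] tilt [ 0. -0. -1.]
ob [230. 125.]
sl [237.  34.]
ss [223. -66.]
rs [ 211. -149.]
knob [443. 157.]
```

View pics/w4.png

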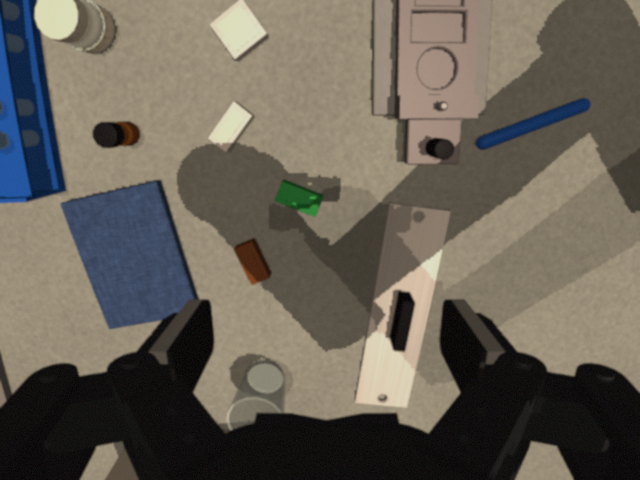

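>>> servo_tool:
  commands:
    - [[0,0.034,0,0,0,0,0],[0,0.034,0,0,0,0,0],[0,0.034,0,0,0,0,0],[0,0.034,0,0,0,0,0],[0,0.034,0,0,0,0,0],[0,0,0,0,0,0,0],[0,0,0,0,0,0,0],[0,0,0,0,0,0,0]]

```text
clock: 7.7
position: [547.3, 78.4, 254.5]
ee_rot: [0.715, -0.699, 0.0, -0.001]
contact_force: [0.6, 0.4, -0.1]
gripper_width: 85.1
grasp_force: 0.0
```

```bash
python3 - <<'E'
from h import *
plan(450,250,45,181.4)
d=shot('wrist');import pickle;pickle.dump(d,open('w5.pkl','wb'))
cv2.imwrite('pics/w5.png',d['frame'])
for n,p in(('ob',(636,183,16)),('sl',(628,102,16)),('ss',(639,18,16)),('rs',(650,-52,16)),('knob',(443.7,197,64))): print(n,pix(d,p).round(0))
for b in blobs(d,16,(150,0,420,330),lo=140,amin=200): print(b)
E
```

```text
pos [547.3  78.4 254.5] yaw -178.7 w 85.1 gf 0.0 F [ 0.6  0.4 -0.1] j [ 25.  14.  -8.   0. -68. -24.] t 7.7
turn -0.1 shift [-0.1738  0.0934  0.2094] tilt [ 0.002  0.001 -1.   ]
ob [242. 290.]
sl [247. 217.]
ss [233. 132.]
rs [219.  54.]
knob [431. 328.]
([306.0, 248.0], 568.4, 132.2, 47.3, 12.8, 121.8, 0.59)
([408.0, 133.0], 471.8, 18.0, 148.1, 25.1, 93.9, 0.83)
([379.0, 112.0], 499.1, 3.7, 159.8, 17.3, 90.9, 0.66)
([408.0, 32.0], 476.1, -75.8, 32.1, 18.5, 93.4, 0.83)
```

View pics/w5.png

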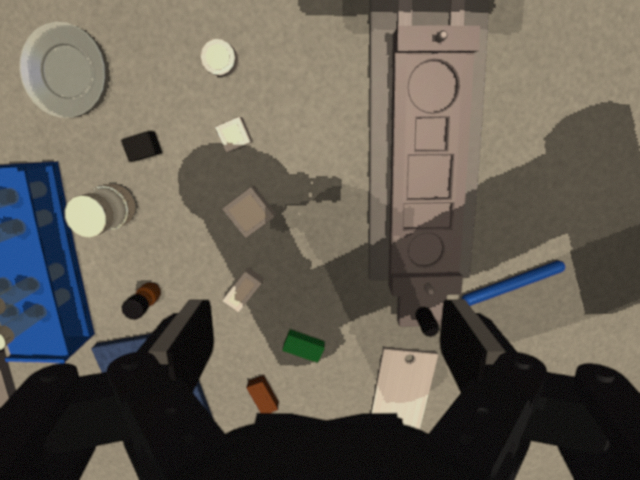

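The view shows round (218,57), small square (233,134), large square (247,211), oblong (241,291), recess centres at about (433,86), (431,134), (430,176), (428,216), (425,248), and pins at (440,35) and (429,290).

```bash
python3 - <<'E'
from h import *
import pickle
d=pickle.load(open('w5.pkl','rb'))
P=[(433,86),(431,134),(429.5,176),(428,216),(425,248)];Y=np.array([-75,-33,7,45,80.])
W=np.array([at(d,*p,30)[:2] for p in P]);print(W.round(1).tolist())
cy=np.polyfit(Y,W[:,1],1);cx=np.polyfit(Y,W[:,0],1);print(cx,cy,'ang',np.degrees(np.arctan2(cy[0],cx[0])))
print('res',(W[:,0]-np.polyval(cx,Y)).round(1),(W[:,1]-np.polyval(cy,Y)).round(1))
print('pins',at(d,440,34,56).round(1),at(d,430,288,56).round(1))
cr=cv2.resize(d['frame'][10:310,350:510],None,fx=2,fy=2,interpolation=cv2.INTER_CUBIC)
cr2=cv2.resize(d['frame'][20:320,190:350],None,fx=2,fy=2,interpolation=cv2.INTER_CUBIC)
cr2=cv2.convertScaleAbs(cr2,alpha=1.0);cr=cv2.convertScaleAbs(cr,alpha=1.5,beta=0)
cv2.imwrite('pics/c2.png',np.hstack([cr,cr2]))
E
```

```text
[[454.0, -26.9], [452.3, 15.6], [450.2, 54.5], [448.1, 93.6], [448.0, 126.5]]
[-4.18250782e-02  4.50727427e+02] [ 0.99169172 47.89048473] ang 92.41504597146134
res [ 0.1  0.2 -0.2 -0.7  0.6] [-0.4  0.4 -0.3  1.1 -0.8]
pins [458.1 -65.4  56. ] [446.4 158.5  56. ]
```

View pics/c2.png

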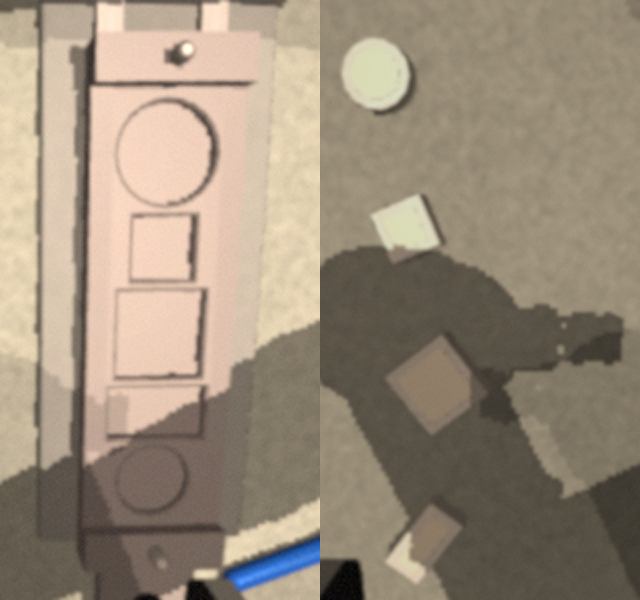

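```bash
cat >> h.py <<'E'
def quad(d,C,z=16):
    W=np.array([at(d,*c,z)[:2] for c in C],np.float32);(x,y),(w,h),a=cv2.minAreaRect(W)
    if w<h: w,h,a=h,w,a+90
    return np.round([*W.mean(0),x,y,w,h,a],1).tolist()
E
python3 - <<'E'
from h import *
import pickle
d=pickle.load(open('w5.pkl','rb'))
f=lambda L,ox,oy:[(ox+a/2,oy+b/2) for a,b in L]
for n,L in(('ss',[(51,216),(101,195),(120,240),(72,262)]),('sl',[(66,382),(120,336),(168,386),(113,434)]),('ob',[(66,558),(106,501),(144,528),(104,583)])):
    print(n,quad(d,f(L,190,20)))
print('rs',at(d,217.8,56.8,16))
P=f([(166,153),(163.8,247),(160.2,333),(155.2,411),(151,479)],350,10);Y=np.array([-75,-33,7,45,80.])
W=np.array([at(d,*p,30)[:2] for p in P]);print(np.polyfit(Y,W[:,0],1),np.polyfit(Y,W[:,1],1),W.round(1).tolist())
plan(643.3,184,100,235)
E
```

```text
ss [639.1, 20.3, 639.0, 20.3, 26.5, 23.6, 23.2]
sl [626.5, 97.2, 626.7, 97.1, 38.8, 35.4, 42.0]
ob [636.0, 184.5, 635.9, 184.3, 41.4, 24.8, 55.4]
rs [651.03770174 -49.75286871  16.        ]
[-4.18061924e-02  4.50392965e+02] [ 0.9971881  48.16134919] [[454.0, -26.4], [451.5, 15.1], [449.6, 55.0], [448.5, 93.1], [447.4, 128.0]]
pos [547.3  79.  254.2] yaw -178.7 w 85.5 gf 0.0 F [ 0.   1.4 -0.4] j [ 25.  14.  -8.  -0. -68. -24.] t 7.8
turn -53.7 shift [ 0.0184 -0.1409  0.1544] tilt [ 0.001  0.001 -1.   ]
```

```bash
python3 - <<'E'
from h import *
plan(626.6,97.1,110,222)
E
```

```text
pos [547.3  79.  254.2] yaw -178.7 w 85.5 gf 0.0 F [ 0.   1.4 -0.4] j [ 25.  14.  -8.  -0. -68. -24.] t 7.8
turn -40.7 shift [ 0.0396 -0.0708  0.1443] tilt [ 0.001  0.001 -1.   ]
```

>>> servo_tool:
  commands:
    - [[0,0,0,0,0,0,-7],[0,0,0,0,0,0,-7],[0,0,0,0,0,0,-7],[0,0,0,0,0,0,-7],[0,0,0,0,0,0,-7],[0,0,0,0,0,0,-5.7],[0,0.013,-0.024,0.03,0,0,0],[0,0.013,-0.024,0.03,0,0,0],[0,0.014,-0.023,0.03,0,0,0],[0,0,0,0.03,0,0,0]]

```text
clock: 8.58
position: [630.7, 99.2, 131.9]
ee_rot: [0.914, -0.405, 0.002, -0.001]
contact_force: [-0.0, -0.3, 0.2]
gripper_width: 85.8
grasp_force: 0.0
```

>>> servo_tool:
  commands:
    - [[0,0,0,0.024,0,0,0],[0,0,0,0,0,0,0],[0,0,0,0,0,0,0]]

```text
clock: 8.83
position: [626.0, 97.5, 108.5]
ee_rot: [0.914, -0.405, -0.001, 0.001]
contact_force: [0.4, 1.1, 1.1]
gripper_width: 85.5
grasp_force: 0.0
```

```bash
cat >> h.py <<'E'
def near(x,y,fn=None,z=16,lo=0,half=70):
    "segment thing nearest to (x,y) in the wrist view by Otsu in a local window; prints minAreaRect"
    d=shot('wrist',fn);u,v=pix(d,[x,y,z]);f=d['frame']
    x0,y0=int(max(u-half,0)),int(max(v-half,0));w=f[y0:int(v+half),x0:int(u+half)]
    g=cv2.GaussianBlur(w[...,0],(3,3),0);t,m=cv2.threshold(g,lo,255,cv2.THRESH_BINARY+(0 if lo else cv2.THRESH_OTSU))
    print('pix',(round(u),round(v)),'thr',t)
    for c in cv2.findContours(m,0,1)[0]:
        if cv2.contourArea(c)<300: continue
        W=np.array([at(d,*(q[0]+[x0,y0]).astype(float),z)[:2] for q in c],np.float32);(cx,cy),(a,b),an=cv2.minAreaRect(W)
        if a<b:a,b,an=b,a,an+90
        print(np.round([cx,cy,a,b,an,cv2.contourArea(W)],1).tolist())
    return d
E
python3 - <<'E'
from h import *
near(626.6,97.1,'n1.png')
plan(626.6,97.1,5,222)
E
```

```text
pix (328, 236) thr 93.0
[615.3, 107.2, 89.1, 65.8, 42.1, 4300.1]
pos [627.2  97.8 110.7] yaw -137.8 w 85.2 gf 0.0 F [0.1 0.5 0.5] j [ 23.  29.  -7.   0. -54.  19.] t 8.9
turn 0.2 shift [-1.000e-04  1.000e-03  1.057e-01] tilt [ 0.002 -0.    -1.   ]
```

View pics/n1.png

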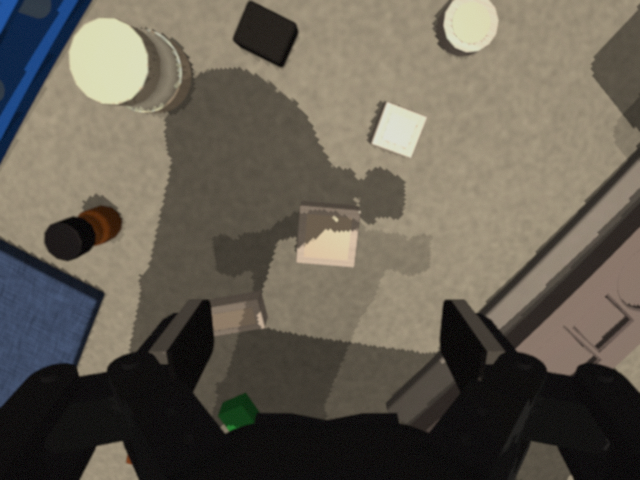

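Large square centre at (327,238), right where predicted (328,236), sides aligned with the jaws.

>>> servo_tool:
  commands:
    - [[0,0,0.001,0.03,0,0,0],[0,0,0,0.03,0,0,0],[0,0,0,0.025,0,0,0],[0,0,0,0.02,0,0,0],[0,0,0,0,0,0,0],[0,0,0,0,0,0,0],[255,0,0,0,0,0,0],[255,0,0,0,0,0,0],[255,0,0,0,0,0,0],[255,0,0,0,0,0,0]]

```text
clock: 9.72
position: [626.4, 96.5, 6.2]
ee_rot: [0.914, -0.406, 0.001, -0.001]
contact_force: [-0.4, 0.5, 6.4]
gripper_width: 39.0
grasp_force: 8.1
```

>>> servo_tool:
  commands:
    - [[255,0,0,0,0,0,0],[255,0,0,0,0,0,0],[255,0,0,-0.02,0,0,0],[255,0,0,-0.03,0,0,0],[255,0,0,-0.03,0,0,0]]

```text
clock: 10.13
position: [624.9, 95.9, 85.0]
ee_rot: [0.914, -0.406, -0.001, 0.001]
contact_force: [1.5, 0.3, -0.5]
gripper_width: 36.2
grasp_force: 59.0
```

```bash
python3 - <<'E'
from h import *
Y=7;plan(450.1-.0425*Y,48.1+.998*Y,100,182.4)
d=shot('wrist','n2.png')
E
```

```text
pos [624.9  95.9  85. ] yaw -137.9 w 36.2 gf 59.0 F [ 1.5  0.3 -0.5] j [ 23.  30.  -9.  -0. -51.  19.] t 10.1
turn 39.7 shift [ 0.0334  0.1767 -0.0146] tilt [-0.002 -0.001 -1.   ]
```

View pics/n2.png

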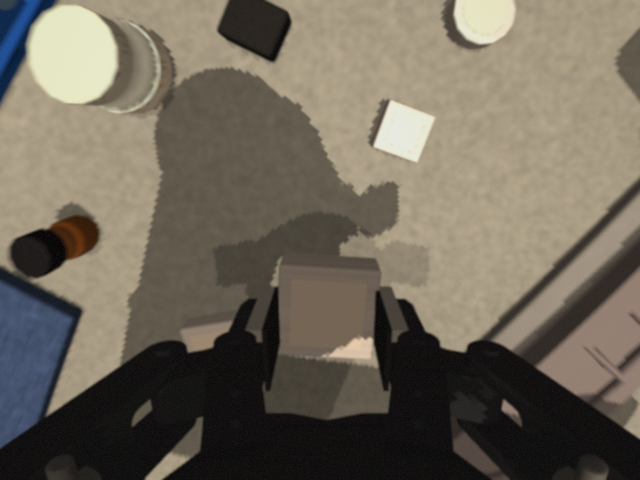

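The large square sits squarely in the jaws, its top face centred at (328,312).

>>> servo_tool:
  commands:
    - [[255,0,0,-0.015,0,0,7],[255,0,0,0,0,0,7],[255,0,0,0,0,0,7],[255,0,0,0,0,0,7],[255,0,0,0,0,0,7],[255,0,0,0,0,0,4.7],[255,0.006,0.035,0,0,0,0],[255,0.006,0.035,0,0,0,0],[255,0.007,0.035,0,0,0,0],[255,0.007,0.035,0,0,0,0]]

```text
clock: 11.02
position: [485.3, 64.0, 99.6]
ee_rot: [0.721, -0.692, 0.0, -0.0]
contact_force: [0.2, 0.4, -0.3]
gripper_width: 36.3
grasp_force: 59.1
```

>>> servo_tool:
  commands:
    - [[255,0.007,0.037,0,0,0,0],[255,0,0,0,0,0,0],[255,0,0,0,0,0,0],[255,0,0,0,0,0,0]]

```text
clock: 11.35
position: [451.2, 56.4, 100.5]
ee_rot: [0.722, -0.692, 0.001, -0.001]
contact_force: [0.2, 0.3, -0.8]
gripper_width: 36.3
grasp_force: 59.1
```

```bash
python3 - <<'E'
from h import *
Y=7;plan(450.1-.0425*Y,48.1+.998*Y,35,182.4)
d=shot('wrist','n3.png');z=arm.read_state()['position'][2]+9.8
for c in[(282,268),(378,270),(373,358),(278,355)]: print(at(d,*c,z).round(1))
import pickle;pickle.dump(d,open('n3.pkl','wb'))
E
```

```text
pos [451.2  56.4 100.5] yaw -177.6 w 36.3 gf 59.1 F [ 0.2  0.3 -0.8] j [ 28.  14. -33.   0. -43. -25.] t 11.3
turn 0.0 shift [0.0013 0.0016 0.0655] tilt [ 0.003  0.001 -1.   ]
[468.5  39.3 110.2]
[432.9  38.6 110.2]
[431.8  76.3 110.2]
[469.9  76.6 110.2]
```

View pics/n3.png

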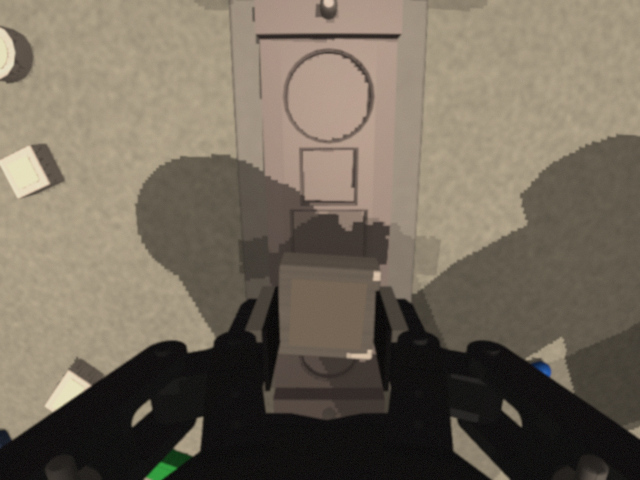

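```bash
python3 - <<'E'
from h import *
import pickle
d=pickle.load(open('n3.pkl','rb'))
for Y,c in((-33,(328.8,176)),(-75,(328.5,95.5))): print(at(d,*c,30).round(1),450.1-.0425*Y,48.1+.998*Y)
print(at(d,328,5,56).round(1),48.1-.998*113.5)
E
```

```text
[452.  15.  30.] 451.5025 15.166000000000004
[454.  -27.3  30. ] 453.2875 -26.749999999999993
[455.9 -64.3  56. ] -65.173
```

>>> servo_tool:
  commands:
    - [[255,0.0024,0.0013,0.02,0,0,0],[255,0,0,0.02,0,0,0],[255,0,0,0.015,0,0,0],[255,0,0,0.005,0,0,0],[255,0,0,0.003,0,0,0],[255,0,0,0.003,0,0,0],[255,0,0,0.003,0,0,0],[255,0,0,0,0,0,0],[255,0,0,0,0,0,0]]

```text
clock: 12.15
position: [450.1, 54.0, 31.1]
ee_rot: [0.722, -0.692, 0.0, -0.001]
contact_force: [0.9, -0.1, -1.6]
gripper_width: 36.6
grasp_force: 58.9
```

```bash
python3 - <<'E'
from h import *
plan(450,53.9,30,182.4)
E
```

```text
pos [450.1  54.   31.1] yaw -177.6 w 36.6 gf 58.9 F [ 0.9 -0.1 -1.6] j [ 27.  21. -37.   0. -31. -25.] t 12.2
turn -0.0 shift [0.0001 0.0001 0.0011] tilt [ 0.002  0.001 -1.   ]
```

>>> servo_tool:
  commands:
    - [[255,0,0,0.001,0,0,0],[0,0,0,0,0,0,0],[0,0,0,0,0,0,0],[0,0,0,0,0,0,0],[0,0,0,-0.01,0,0,0],[0,0,0,-0.02,0,0,0],[0,0,0,-0.03,0,0,0],[0,0,0,-0.02,0,0,-7],[0,0,0,0,0,0,-7],[0,0,0,0,0,0,-6.8]]

```text
clock: 12.98
position: [449.6, 53.8, 111.2]
ee_rot: [0.836, -0.548, 0.001, -0.002]
contact_force: [1.0, -0.1, -1.4]
gripper_width: 85.5
grasp_force: 0.0
```

>>> servo_tool:
  commands:
    - [[0,0.0176,-0.0268,0,0,0,0],[0,0.0176,-0.0268,0,0,0,0],[0,0.0176,-0.0268,0,0,0,0],[0,0.0176,-0.0268,0,0,0,0],[0,0.0176,-0.0268,0,0,0,0],[0,0.0176,-0.0268,0,0,0,0],[0,0,0,0,0,0,0],[0,0,0,0,0,0,0],[0,0,0,0,0,0,0]]

```text
clock: 13.73
position: [637.2, 19.4, 108.8]
ee_rot: [0.835, -0.551, -0.001, 0.001]
contact_force: [-1.0, 0.7, 1.1]
gripper_width: 85.6
grasp_force: 0.0
```

```bash
python3 - <<'E'
from h import *
plan(639.1,20.3,6,203.2)
d=near(639.1,20.3,'n4.png',half=45)
import pickle;pickle.dump(d,open('n4.pkl','wb'))
E
```

```text
pos [637.2  19.4 108.8] yaw -156.9 w 85.6 gf 0.0 F [-1.   0.7  1.1] j [ 16.  29.  -7.  -0. -54.   7.] t 13.7
turn -0.1 shift [ 0.     -0.0023  0.1028] tilt [-0.002 -0.    -1.   ]
pix (324, 237) thr 90.0
[634.4, 32.2, 58.6, 34.8, 23.1, 1521.0]
```

```bash
cat >> h.py <<'E'
def find(d,x,y,A,B,z=16,half=60,tol=4):
    "contours at any threshold whose world minAreaRect is about A x B near (x,y)"
    u,v=pix(d,[x,y,z]);f=d['frame'];x0,y0=int(max(u-half,0)),int(max(v-half,0));w=f[y0:int(v+half),x0:int(u+half)]
    w=cv2.bilateralFilter(w,5,25,3);chs=[w[...,0],w[...,2],255-cv2.cvtColor(w,cv2.COLOR_BGR2HSV)[...,1]]
    out=[]
    ms=[(g>t).astype(np.uint8) for g in chs for t in range(40,235,4)]
    for lo,hi in((15,40),(30,80),(50,120)): ms.append(1-(cv2.dilate(cv2.Canny(w,lo,hi),np.ones((2,2)))>0).astype(np.uint8))
    for m in ms:
        for c in cv2.findContours(m,cv2.RETR_LIST,cv2.CHAIN_APPROX_NONE)[0]:
            if cv2.contourArea(c)<150: continue
            W=np.array([at(d,*(q[0]+[x0,y0]).astype(float),z)[:2] for q in c],np.float32);(cx,cy),(a,b),an=cv2.minAreaRect(W)
            if a<b:a,b,an=b,a,an+90
            if abs(a-A)<tol and abs(b-B)<tol: out.append([cx,cy,a,b,an%90 if abs(A-B)<3 else an%180,cv2.contourArea(W)/(a*b)])
    out=np.array(out).reshape(-1,6);print(len(out),'median',np.median(out,0).round(2).tolist() if len(out) else '');print(out[np.argsort(-out[:,5])][:4].round(1).tolist())
E
python3 - <<'E'
from h import *
import pickle
d=pickle.load(open('n4.pkl','rb'));find(d,639.1,20.3,26,26)
E
```

```text
1 median [671.12, 8.13, 28.91, 24.6, 22.26, 0.31]
[[671.1, 8.1, 28.9, 24.6, 22.3, 0.3]]
```

```bash
cat >> h.py <<'E'
def asc(d,x,y,z=16,half=54,st=4,ch=0):
    u,v=pix(d,[x,y,z]);g=cv2.blur(d['frame'],(3,3))[...,ch]
    print('cols',int(u)-half,'rows',int(v)-half,'step',st)
    for r in range(int(v)-half,int(v)+half,st): print(r,''.join('%4d'%g[r,c] if 0<=r<480 and 0<=c<640 else '   .' for c in range(int(u)-half,int(u)+half,st)))
E
python3 - <<'E'
from h import *
import pickle
d=pickle.load(open('n4.pkl','rb'));asc(d,639.1,20.3)
E
```

```text
cols 270 rows 183 step 4
183   71  69  69  72  71  74  75  74  73  70  71  72  90  77  97  92  99 114 113 122 120 122 122 107 106 117 119
187   72  71  70  69  69  72  73  74  75  72  71  71  71  71  72  71  72  72  87 120 120 100  94  75  68  74  98
191   72  73  71  70  69  72  74  74  74  72  71  72  72  73  75  73  73  70  73 105 120  77  71  67  69  69  70
195   70  71  70  72  73  72  73  72  74  72  72  72  71  73  73  72  73  71  71  73  75  69  70  70  69  69  71
199   71  72  72  70  72  73  71  72  72  71  70  72  72  71  71  71  72  71  69  68  70  70  70  72  72  71  70
203   73  74  73  68  70  72  72  73  73  73  72  72  73  72  71  71  69  70  69  67  69  71  72  74  73  71  70
207   72  72  71  70  71  70  71  74  73  73  71  70  69  63  64  61  56  62  71  67  71  70  72  71  71  70  69
211   72  72  72  69  70  70  72  73  72  71  65  56  56  56  56  54  53  55  58  55  56  60  68  71  70  69  70
215   73  72  71  69  69  72  73  67  60  62  62  62  62  61  62  61  62  61  60  93  76  53  62  62  65  71  70
219   72  72  73  72  69  70  67  53  60  78  76  77  77  
[... 1275 characters left out ...]
04 105 105 104 106 104
267   54  79 107 107 106 107 109 109 108 108 103 105 106 105 107 106 105 102 106 109 110 105 104 105 104 107 106
271   54  97 111 110 106 105 103 108 111 110 108 108 106 104 104 105 106 103 108 109 107 107 105 106 104 104 106
275   56  84 108 106 107 105 104 108 110 109 109 110 107 106 107 106 106 108 110 110 110 108 106 105 104 105 106
279   56 102 109 108 111 109 106 107 106 108 108 108 106 106 105 106 108 109 110 106 103 105 104 105 106 109 108
283   66 105 107 110 111 111 109 106 107 107 111 109 105 106 105 106 107 107 107 105 106 108 104 103 108 108 109
287   57 101 105 109 109 107 111 112 112 110 110 109 108 108 107 109 109 108 105 106 109 112 107 101 104 107 107
```

>>> servo_tool:
  commands:
    - [[0,0,-0.001,0.03,0,0,0],[0,0,0,0.03,0,0,0],[0,0,0,0.025,0,0,0],[0,0,0,0.017,0,0,0],[0,0,0,0,0,0,0],[0,0,0,0,0,0,0],[255,0,0,0,0,0,0],[255,0,0,0,0,0,0],[255,0,0,0,0,0,0],[255,0,0,0,0,0,0]]

```text
clock: 14.62
position: [639.9, 20.3, 9.0]
ee_rot: [0.835, -0.551, 0.001, -0.001]
contact_force: [-0.4, 0.2, -0.1]
gripper_width: 39.0
grasp_force: 0.0
```

>>> servo_tool:
  commands:
    - [[255,0,0,0,0,0,0],[255,0,0,0,0,0,0],[255,0,0,0,0,0,0]]

```text
clock: 14.87
position: [640.0, 20.2, 8.8]
ee_rot: [0.835, -0.551, 0.001, -0.001]
contact_force: [-0.4, 0.3, 6.1]
gripper_width: 23.6
grasp_force: 60.0
```

>>> servo_tool:
  commands:
    - [[255,0,0,-0.02,0,0,0],[255,0,0,-0.03,0,0,0],[255,0,0,-0.03,0,0,7],[255,0,0,-0.015,0,0,7],[255,0,0,0,0,0,6.8]]

```text
clock: 15.28
position: [641.8, 20.4, 107.3]
ee_rot: [0.72, -0.694, 0.003, -0.003]
contact_force: [-0.1, 0.2, -0.4]
gripper_width: 24.0
grasp_force: 59.4
```

```bash
python3 - <<'E'
from h import *
Y=-33;plan(450.1-.0425*Y,48.1+.998*Y,100,182.4)
E
```

```text
pos [641.8  20.4 107.3] yaw -177.9 w 24.0 gf 59.4 F [-0.1  0.2 -0.4] j [ 16.  29.  -6.   0. -54. -14.] t 15.3
turn -0.3 shift [-0.0027  0.1904  0.0057] tilt [ 0.008  0.001 -1.   ]
```

>>> servo_tool:
  commands:
    - [[255,-0.0005,0.032,0.001,0,0,0],[255,-0.0005,0.032,0.001,0,0,0],[255,-0.0005,0.032,0.001,0,0,0],[255,-0.0005,0.032,0.001,0,0,0],[255,-0.0005,0.032,0.001,0,0,0],[255,-0.0005,0.03,0.001,0,0,0],[255,0,0,0,0,0,0],[255,0,0,0,0,0,0],[255,0,0,0,0,0,0],[255,0,0,0,0,0,0]]

```text
clock: 16.12
position: [450.5, 15.5, 96.8]
ee_rot: [0.722, -0.692, 0.0, -0.001]
contact_force: [-0.4, 0.3, -0.5]
gripper_width: 23.7
grasp_force: 59.4
```

```bash
python3 - <<'E'
from h import *
Y=-33;plan(450.1-.0425*Y,48.1+.998*Y,33,182.4)
d=shot('wrist');p=arm.read_state()['position'];z=p[2]+7.2
import pickle;pickle.dump(d,open('n5.pkl','wb'))
find(d,p[0],p[1],26,26,z=z,half=60)
asc(d,p[0],p[1],z=z,half=60,st=5)
E
```

```text
pos [450.5  15.5  96.8] yaw -177.6 w 23.7 gf 59.4 F [-0.4  0.3 -0.5] j [ 23.  14. -34.   0. -42. -20.] t 16.1
turn -0.0 shift [ 0.0004 -0.0009  0.0638] tilt [ 0.001  0.    -1.   ]
0 median 
[]
cols 266 rows 248 step 5
248   53  55  66  62  51  51  48  51  51  50  51  51  51  51  51  52  52  46  52  51  51  53  53  53
253   53  53  53  52  51  51  49  50  51  51  52  51  50  51  51  51  51  47  51  52  52  53  53  53
258   54  53  52  52  51  51  49  50  51  52  51  51  51  51  84  90  51  46  52  51  52  54  53  52
263   53  53  53  51  51  51  49  50  51  51  51  51  51  63  99 103  62  47  51  51  52  54  53  53
268   53  53  54  52  51  51  60  65  65  64  65  65  64  66  69  69  67  64  65  79  80  83  67  75
273   53  53  52  52  51  51  65  66  66  66  66  66  67  67  66  66  67  66  67 104 108 111 112 112
278   53  53  53  53  50  50  67  68  67  67  67  68  67  67  68  68  67  68  68  93 107 111 111 111
283   54  53  53  53  49  52  86  83  84  83  84  83  83  84  83  84  85  83  84  76 103 106 110 111
288   57  52  53  57  57  37  82  84  84  84  84  83  85  84  83  85  85  
[... 841 characters left out ...]
17  17  49  63  18  11  55  85  83  84  84  83  84  83  84  84  84  83  68   9  14  52  59  17
338   16  16  21  62  16  10  54  84  83  82  83  82  88  88  88  90  88  88  68  10  16  54  30  17
343   15  15  15  15  18  11  63  83  83  82  83  83 159 164 164 164 165 165  95  11  16  17  15  14
348   15  14  17  16  18  11  60  69  67  67  72  76 121 154 159 162 162 164 101  13  17  16  15  17
353   15  13  14  15  18  10  64  67  68  50  50  50  53  89 100 100  99 100  99  16  16  17  15  14
358   14  15  16  14  19  12  66  67  67  57  51  50  49  75  88 101 100 100  99  19  18  14  14  15
363   14  15  15  14  19  17  67  67  67  62  50  50  50  51  51  83  99  99 100  40  17  15  15  14
```

```bash
python3 - <<'E'
from h import *
import pickle
d=pickle.load(open('n5.pkl','rb'));z=96.8+7.2
for c in((326.5,281),(326.5,348.5),(295,314),(358,314)):print(at(d,*c,z).round(1))
E
```

```text
[451.1   3.9 104. ]
[449.9  33.4 104. ]
[462.9  18.4 104. ]
[438.2  17.4 104. ]
```

```bash
python3 - <<'E'
from h import *
import pickle
d=pickle.load(open('n5.pkl','rb'))
for y in(2.5,28.5):
  for z in(104,88):print(y,z,pix(d,[450.5,y,z]).round(0))
T=np.array(d['T']);print(T[:3,3],pix(d,[450.5,17.5,88]))
d=pickle.load(open('n3.pkl','rb'))
for y in(38.7,76.7):
  for z in(110.3,94.3):print(y,z,pix(d,[451,y,z]).round(0))
cv2.imwrite('pics/c5.png',cv2.resize(pickle.load(open('n5.pkl','rb'))['frame'][230:380,230:430],None,fx=4,fy=4,interpolation=cv2.INTER_CUBIC))
E
```

```text
2.5 104 [328. 278.]
2.5 88 [328. 263.]
28.5 104 [326. 338.]
28.5 88 [326. 319.]
[453.35267829 -53.6006122  241.10644811] [326.69395943 295.77990197]
38.7 110.3 [329. 269.]
38.7 94.3 [329. 254.]
76.7 110.3 [325. 357.]
76.7 94.3 [325. 336.]
```

View pics/c5.png

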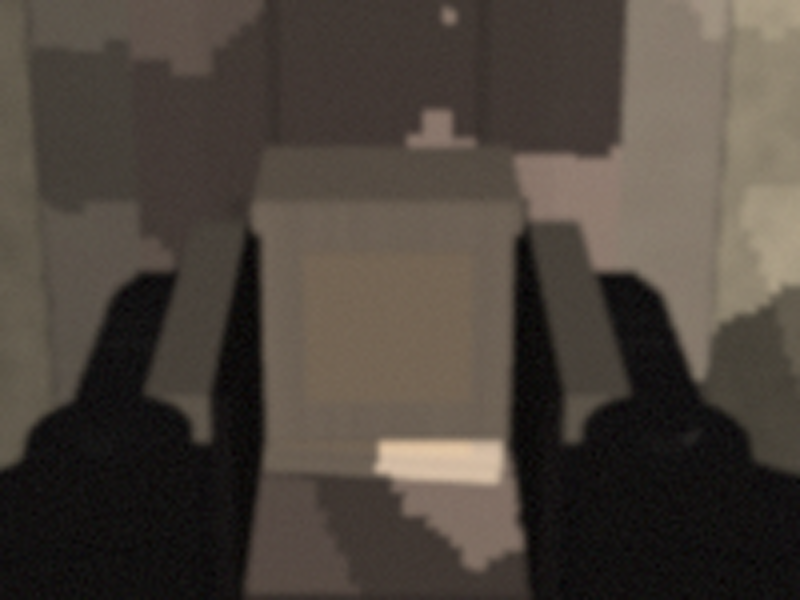

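The crop shows the small square squarely in the jaws, top face at crop (385,320), level.

>>> servo_tool:
  commands:
    - [[255,0.0019,-0.0009,0.02,0,0,0],[255,0,0,0.02,0,0,0],[255,0,0,0.013,0,0,0],[255,0,0,0.003,0,0,0],[255,0,0,0.002,0,0,0],[255,0,0,0.002,0,0,0],[255,0,0,0.002,0,0,0],[255,0,0,0.001,0,0,0],[255,0,0,0,0,0,0],[255,0,0,0,0,0,0]]

```text
clock: 17.0
position: [449.9, 12.7, 37.5]
ee_rot: [0.722, -0.692, 0.0, 0.002]
contact_force: [-12.3, 0.4, 36.4]
gripper_width: 24.4
grasp_force: 63.5
```

```bash
python3 - <<'E'
from h import *
plan(451.5,13.6,33,182.4)
E
```

```text
pos [449.9  12.7  37.5] yaw -177.5 w 24.4 gf 63.5 F [-12.3   0.4  36.4] j [ 22.  20. -37.   0. -33. -20.] t 17.0
turn 0.1 shift [-0.0009 -0.0017  0.0045] tilt [-0.002 -0.002 -1.   ]
```

>>> servo_tool:
  commands:
    - [[255,0,0,-0.008,0,0,0],[255,0,0,0,0,0,0],[255,0,0,0,0,0,0]]

```text
clock: 17.25
position: [451.5, 13.7, 42.4]
ee_rot: [0.722, -0.692, 0.001, -0.001]
contact_force: [-0.2, -0.2, -0.6]
gripper_width: 24.2
grasp_force: 59.4
```

```bash
python3 - <<'E'
from h import *
plan(451.5,13.6,33,182.4)
import pickle
d=shot('wrist');pickle.dump(d,open('n6.pkl','wb'));p=arm.read_state()['position'];z=p[2]+7.2
asc(d,p[0],p[1],z=z,half=64,st=4)
for x in(-14.5,14.5):
  for y in(-14.5,14.5): print('recess corner pix',pix(d,[451.5+x+.0425*-y,15.2+y+.0425*x,30]).round(0))
E
```

```text
pos [451.5  13.7  42.4] yaw -177.6 w 24.2 gf 59.4 F [-0.2 -0.2 -0.6] j [ 22.  20. -37.   0. -33. -20.] t 17.2
turn -0.0 shift [ 0.0001 -0.      0.0094] tilt [ 0.003  0.001 -1.   ]
cols 264 rows 243 step 4
243   74  69  70  69  69  69  69  66  59  50  43  41  43  46  47  49  48  47  44  43  55  71  76  94 108 108 109 108 108 108 111 119
247   74  70  70  70  69  69  67  67  52  50  49  49  47  46  44  44  44  45  46  52  83  95 105 108 108 107 108 108 108 108 111 114
251   73  70  70  70  68  67  50  51  51  51  50  50  50  49  49  50  50  49  49  58 100 106 107 107 107 107 107 107 107 107 111 113
255   73  69  69  69  63  51  49  50  50  49  49  49  49  50  50  49  50  49  50  49  57  99 103 103 103 108 107 108 108 107 111 113
259   73  70  69  58  51  50  47  45  47  47  48  48  47  47  48  48  47  47  48  48  47  49  61  61  71 103 107 107 108 108 111 113
263   73  70  58  51  51  51  47  45  50  51  51  51  51  50  51  51  51  51  50  50  50  51  51  50  67 103 106 102  69  69  71  72
267   73  69  57  50  50  51  47  45  58  61  61  61  61  62  62  61  61  61  62  61  60  62  62 
[... 2780 characters left out ...]
 158 158 159 156  38  13  18  15  13  15  16  12
355   13  15  14  14  15  19  16  19  79  82  81  80  81  81  81  81 121 144 157 160 159 159 159 159  56  13  16  14  15  15  14  14
359   13  15  13  15  14  17  16  25  82  83  82  83  83  82  83 140 157 162 161 161 160 161 159 157  80  13  18  15  14  14  14  15
363   15  14  17  15  14  17  14  37  82  82  82  83  83  82  83 108 148 162 162 162 162 162 162 162 105  14  18  14  12  15  16  15
367   15  13  15  14  14  17  15  48  82  82  83  82  82  82  83  83 142 163 162 161 162 162 162 162 121  13  17  13  15  14  15  12
recess corner pix [360. 260.]
recess corner pix [359. 321.]
recess corner pix [293. 260.]
recess corner pix [294. 321.]
```

```bash
python3 - <<'E'
from h import *
import pickle
d=pickle.load(open('n6.pkl','rb'))
t=49.6
for n,c,z in(('blank -y bottom',(326,264.5),33.6),('blank -y top',(326,281),t),('blank +y top',(326,338),t),('blank +x top',(294.5,300),t),('blank -x top',(359,300),t),('recess -y',(326,260.5),30),('recess +x',(290.5,268),30),('recess -x',(360.5,268),30),('SL -y top',(340,347),40)):print(n,at(d,*c,z).round(1))
print(R.from_quat(arm.read_state()['ee_rot']).as_matrix().round(3).tolist())
E
```

```text
blank -y bottom [452.3   1.4  33.6]
blank -y top [452.2   2.1  49.6]
blank +y top [451.2  26.7  49.6]
blank +x top [464.1  10.6  49.6]
blank -x top [439.1   9.5  49.6]
recess -y [452.3   0.9  30. ]
recess +x [467.5   5.   30. ]
recess -x [437.4   3.7  30. ]
SL -y top [444.8  36.7  40. ]
[[0.041, -0.999, 0.001], [-0.999, -0.041, 0.0], [-0.0, -0.001, -1.0]]
```

>>> servo_tool:
  commands:
    - [[255,-0.0008,-0.0006,0,0,0,0],[255,0,0,0.002,0,0,0],[255,0,0,0.002,0,0,0],[255,0,0,0.002,0,0,0],[255,0,0,0.001,0,0,0],[255,0,0,0,0,0,0]]

```text
clock: 17.8
position: [450.7, 14.1, 34.1]
ee_rot: [0.722, -0.692, -0.0, 0.0]
contact_force: [-0.4, -0.1, -0.5]
gripper_width: 23.7
grasp_force: 59.4
```

>>> servo_tool:
  commands:
    - [[255,0,0,0.001,0,0,0],[255,0,0,0,0,0,0],[0,0,0,0,0,0,0],[0,0,0,0,0,0,0],[0,0,0,0,0,0,0],[0,0,0,0,0,0,0],[0,0,0,-0.01,0,0,0],[0,0,0,-0.02,0,0,0],[0,0,0,-0.03,0,0,0],[0,0,0,-0.02,0,0,0]]

```text
clock: 18.63
position: [451.3, 14.2, 115.5]
ee_rot: [0.722, -0.692, 0.001, -0.001]
contact_force: [1.4, -0.3, -0.1]
gripper_width: 85.4
grasp_force: 0.0
```

>>> servo_tool:
  commands:
    - [[0,0.0104,-0.0282,0,0,0,0],[0,0.0104,-0.0282,0,0,0,0],[0,0.0104,-0.0282,0,0,0,0],[0,0.0104,-0.0282,0,0,0,0],[0,0.0104,-0.0282,0,0,0,0],[0,0.0104,-0.0282,0,0,0,0],[0,0.0104,-0.0282,0,0,0,0],[0,0,0,0,0,0,0],[0,0,0,0,0,0,0],[0,0,0,0,0,0,0]]

```text
clock: 19.47
position: [650.2, -50.5, 112.9]
ee_rot: [0.721, -0.693, -0.001, 0.001]
contact_force: [0.2, -0.3, 0.0]
gripper_width: 85.7
grasp_force: 0.0
```

```bash
python3 - <<'E'
from h import *
import pickle
plan(651,-49.8,7,182.4)
d=shot('wrist');pickle.dump(d,open('n7.pkl','wb'))
find(d,651,-49.8,32,32);asc(d,651,-49.8,half=54,st=4)
E
```

```text
pos [650.2 -50.5 112.9] yaw -177.7 w 85.7 gf 0.0 F [ 0.2 -0.3  0. ] j [ 10.  30.  -4.  -0. -56.  -7.] t 19.5
turn -0.1 shift [-0.0006 -0.001   0.1059] tilt [-0.002  0.    -1.   ]
0 median 
[]
cols 271 rows 181 step 4
181   72  69  68  71  73 102 112 120 122 122 118 117 119 120 121 120 124 124 125 122 121 119 122 126 124 125 122
185   70  71  71  72  71  68  79 117 126 124 120 120 119 118 121 120 121 124 124 125 124 119 119 122 124 123 119
189   70  70  68  70  72  68  69  82 124 123 119 120 120 117 118 118 119 122 119 119 124 120 117 117 120 120 122
193   71  70  70  71  71  68  68  69 111 124 122 121 121 120 120 117 118 120 121 119 120 116 119 117 120 124 122
197   70  70  69  72  72  71  70  70  85 116 120 119 123 123 119 119 120 119 116 117 118 117 125 122 121 122 121
201   69  67  68  70  70  72  72  71  69  74  77  77  78  88  85  85 100 119 115 117 122 123 126 126 123 118 122
205   68  66  68  69  69  71  70  69  69  69  72  71  68  64  60  54  55  93 103 100  83  76  99 115 116 120 123
209   71  67  67  69  69  69  69  69  70  70  66  60  60  60  59  58  54  77  82  53  52  54
[... 1467 characters left out ...]
05 104 109 110 105 103
265   59  53  53  52  53  82 103 107 106 105 101 103 105 105 103 106 106 104 106 106 104 106 107 105 104 106 104
269   72  67  58  77  84 104 103 105 106 104 103 106 107 106 106 106 103 103 104 104 106 106 104 102 103 104 103
273   72  73  68 106 109 107 106 104 107 103 104 107 106 102 105 104 103 106 104 103 106 102 101 101 102 104 104
277   69  70  73 113 105 106 107 104 105 105 102 103 105 105 104 104 108 107 103 104 105 102 101 104 105 104 109
281   69  69  72 117 105 105 105 101 103 107 108 105 106 107 106 104 105 104 102 104 107 104 102 103 104 105 107
285   72  70  69 117 112 104 105 104 103 107 109 106 105 106 105 105 105 104 106 108 104 105 107 108 107 104 105
```

>>> servo_tool:
  commands:
    - [[0,0,-0.0005,0.03,0,0,0],[0,0,0,0.03,0,0,0],[0,0,0,0.025,0,0,0],[0,0,0,0.02,0,0,0],[0,0,0,0,0,0,0],[0,0,0,0,0,0,0],[255,0,0,0,0,0,0],[255,0,0,0,0,0,0],[255,0,0,0,0,0,0],[255,0,0,0,0,0,0]]

```text
clock: 20.35
position: [652.3, -50.3, 10.1]
ee_rot: [0.722, -0.692, 0.001, -0.001]
contact_force: [-0.4, -0.5, 0.0]
gripper_width: 38.8
grasp_force: 0.0
```

>>> servo_tool:
  commands:
    - [[255,0,0,0,0,0,0],[255,0,0,0,0,0,0],[255,0,0,0,0,0,0]]

```text
clock: 20.6
position: [652.3, -50.3, 10.2]
ee_rot: [0.722, -0.692, 0.001, -0.001]
contact_force: [-1.2, 0.8, 5.6]
gripper_width: 27.5
grasp_force: 58.7
```

>>> servo_tool:
  commands:
    - [[255,0,0,-0.02,0,0,0],[255,0,0,-0.03,0,0,0],[255,0,0,-0.03,0,0,0],[255,0,0,-0.015,0,0,0],[255,0,0,0,0,0,0]]

```text
clock: 21.02
position: [654.3, -50.3, 108.7]
ee_rot: [0.722, -0.692, 0.003, -0.003]
contact_force: [-0.1, 0.4, -0.2]
gripper_width: 27.2
grasp_force: 59.1
```

```bash
python3 - <<'E'
from h import *
Y=80;plan(450.4-.0425*Y,47.0+.998*Y,100,182.4)
E
```

```text
pos [654.3 -50.3 108.7] yaw -177.6 w 27.2 gf 59.1 F [-0.1  0.4 -0.2] j [ 10.  31.  -4.   0. -55.  -7.] t 21.0
turn 0.0 shift [-0.1857  0.1998  0.0068] tilt [ 0.009  0.001 -1.   ]
```

>>> servo_tool:
  commands:
    - [[255,-0.0265,0.0285,0.001,0,0,0],[255,-0.0265,0.0285,0.001,0,0,0],[255,-0.0265,0.0285,0.001,0,0,0],[255,-0.0265,0.0285,0.001,0,0,0],[255,-0.0265,0.0285,0.001,0,0,0],[255,-0.0265,0.0285,0.001,0,0,0],[255,-0.0265,0.0285,0,0,0,0],[255,0,0,0,0,0,0],[255,0,0,0,0,0,0],[255,0,0,0,0,0,0]]

```text
clock: 21.85
position: [444.6, 126.9, 97.5]
ee_rot: [0.722, -0.692, 0.0, 0.0]
contact_force: [0.7, -0.6, 0.3]
gripper_width: 27.2
grasp_force: 59.3
```

```bash
python3 - <<'E'
from h import *
Y=80;plan(450.4-.0425*Y,47.0+.998*Y,34,182.4)
d=shot('wrist');p=arm.read_state()['position'];z=p[2]+5.8
import pickle;pickle.dump(d,open('n8.pkl','wb'))
for y in(-16,0,16): print(pix(d,[p[0],p[1]+y,z]).round(0))
for x in(-16,16): print(pix(d,[p[0]+x,p[1],z]).round(0))
asc(d,p[0],p[1],z=z,half=64,st=4)
E
```

```text
pos [444.6 126.9  97.5] yaw -177.6 w 27.2 gf 59.3 F [ 0.7 -0.6  0.3] j [ 36.  15. -32.   0. -43. -34.] t 21.9
turn 0.0 shift [ 0.0002 -0.0024  0.0635] tilt [ 0. -0. -1.]
[328. 268.]
[326. 306.]
[324. 342.]
[366. 307.]
[285. 304.]
cols 261 rows 241 step 4
241   68  73  72  73  73  74  66  53  50  53  53  55  53  54  54  54  54  54  54  53  54  54  53  49  53  54  53  54  54  54  54 102
245   58  59  59  69  73  74  55  52  51  54  54  53  54  54  53  53  54  53  54  54  54  54  53  49  53  53  53  53  54  54  55 104
249   56  54  54  58  69  61  54  51  50  53  53  54  54  53  54  54  54  53  54  54  54  54  54  48  53  54  53  53  54  54  55 106
253   56  53  53  54  65  55  53  51  47  54  54  53  54  54  54  54  54  53  54  54  54  54  52  47  53  54  53  54  53  54  55 107
257   56  54  53  54  54  54  53  51  45  53  54  54  53  54  54  54  55  53  54  75  80  54  51  49  54  54  54  54  53  54  57 110
261   56  52  54  54  54  54  53  53  49  50  54  54  54  59  65  68  68  68  67  78  92  54  46  51  54  53  54  54  54  55  58 110
265   56  53  53  53  54  54  54  54  52  46  5
[... 2710 characters left out ...]
 52  53  42  12  13  20  18  16  16
349   18  16  17  16  18  18  12  25  71  70  70  66  64  39  12  11  10  13  41  52  53  53  52  52  53  48  12  12  20  16  17  16
353   17  16  17  16  16  19  11  36  70  70  70  70  58  11  11  11  10   8  11  48  53  52  52  52  53  49  15  12  19  15  15  15
357   15  15  16  17  19  17  14  46  70  71  71  70  37  10  11  10   9   8  10  37  53  52  53  53  52  51  22  14  18  15  16  18
361   16  16  16  16  17  19  11  55  70  70  70  70  25   9  11   8   9  10   9  32  53  53  52  52  52  52  32  12  20  15  15  15
365   14  16  14  15  16  20  14  63  71  70  70  70  22   9  11   9  10   9  10  28  52  52  52  53  53  51  39  15  19  16  16  16
```

>>> servo_tool:
  commands:
    - [[255,-0.0003,-0.0022,0.02,0,0,0],[255,0,0,0.02,0,0,0],[255,0,0,0.013,0,0,0],[255,0,0,0.003,0,0,0],[255,0,0,0.002,0,0,0],[255,0,0,0.001,0,0,0],[255,0,0,0.001,0,0,0],[255,0,0,0.001,0,0,0],[255,0,0,0,0,0,0]]

```text
clock: 22.65
position: [447.1, 127.2, 37.1]
ee_rot: [0.721, -0.692, 0.0, -0.001]
contact_force: [0.5, 0.1, -0.1]
gripper_width: 27.3
grasp_force: 59.3
```

```bash
python3 - <<'E'
from h import *
plan(446.8,127.3,34,182.4)
E
```

```text
pos [447.1 127.2  37.1] yaw -177.6 w 27.3 gf 59.3 F [ 0.5  0.1 -0.1] j [ 36.  21. -35.   0. -33. -34.] t 22.6
turn -0.0 shift [-0.0001  0.0003  0.0031] tilt [ 0.001  0.001 -1.   ]
```

>>> servo_tool:
  commands:
    - [[255,0,0,0.003,0,0,0],[255,0,0,0,0,0,0],[0,0,0,0,0,0,0],[0,0,0,0,0,0,0],[0,0,0,0,0,0,0],[0,0,0,0,0,0,0],[0,0,0,-0.01,0,0,0],[0,0,0,-0.02,0,0,0],[0,0,0,-0.03,0,0,0],[0,0,0,-0.02,0,0,-4]]

```text
clock: 23.48
position: [447.2, 127.3, 115.3]
ee_rot: [0.746, -0.666, 0.0, -0.0]
contact_force: [0.8, 0.4, -0.5]
gripper_width: 85.5
grasp_force: 0.0
```

>>> servo_tool:
  commands:
    - [[0,0,0,0,0,0,-7],[0,0,0,0,0,0,-7],[0,0,0,0,0,0,-7],[0,0,0,0,0,0,-7],[0,0,0,0,0,0,-7],[0,0,0,0,0,0,-7],[0,0,0,0,0,0,-7],[0,0.0205,-0.0257,0,0,0,0],[0,0.0205,-0.0257,0,0,0,0],[0,0.0205,-0.0257,0,0,0,0]]

```text
clock: 24.32
position: [542.1, 155.8, 113.8]
ee_rot: [0.955, -0.297, 0.0, -0.0]
contact_force: [-0.2, 0.7, 0.4]
gripper_width: 85.1
grasp_force: 0.0
```

>>> servo_tool:
  commands:
    - [[0,0.0205,-0.0257,0,0,0,0],[0,0.0205,-0.0257,0,0,0,0],[0,0.0205,-0.0257,0,0,0,0],[0,0,0,0,0,0,0],[0,0,0,0,0,0,0],[0,0,0,0,0,0,0]]

```text
clock: 24.82
position: [634.7, 183.7, 112.7]
ee_rot: [0.955, -0.298, -0.001, 0.001]
contact_force: [0.4, 0.2, -0.3]
gripper_width: 85.2
grasp_force: 0.0
```

```bash
python3 - <<'E'
from h import *
import pickle
plan(636,184.4,5,235.4)
d=shot('wrist','n9.png');pickle.dump(d,open('n9.pkl','wb'))
asc(d,636,184.4,half=64,st=4)
h=cv2.cvtColor(d['frame'],cv2.COLOR_BGR2HSV);m=((h[...,0]>45)&(h[...,0]<75)&(h[...,1]>100)).astype(np.uint8)
for c in cv2.findContours(m,0,1)[0]:
    if cv2.contourArea(c)>100: x,y,w,hh=cv2.boundingRect(c);print('green',at(d,x+w/2,y+hh/2,16).round(0))
E
```

```text
pos [634.7 183.7 112.7] yaw -124.7 w 85.2 gf 0.0 F [ 0.4  0.2 -0.3] j [ 30.  31.  -3.  -0. -56.  25.] t 24.8
turn -0.1 shift [ 0.0008 -0.0016  0.1077] tilt [-0.002 -0.001 -1.   ]
cols 262 rows 171 step 4
171   76  78  76  72  73  74  75  79  78  76  77  77  78  77  75  77  76  77  77  78  79  79  77  77  77  77  77  89  74  76  79  80
175   77  77  79  76  75  75  76  78  76  78  78  78  79  77  76  77  77  76  77  78  77  78  77  78  78  78  76  76  76  76  78  78
179   78  76  77  75  77  78  78  78  78  79  77  75  78  77  74  76  77  75  76  76  76  77  78  77  75  77  78  77  76  76  77  76
183   78  75  75  75  77  78  77  76  76  79  76  74  75  77  77  77  75  76  77  79  78  77  78  75  75  76  75  75  75  77  76  79
187   77  76  77  76  76  77  75  76  75  75  77  75  76  77  79  79  77  78  77  77  78  76  77  76  75  92 108  77  75  78  74  77
191   77  73  76  76  75  75  74  75  75  76  74  74  74  77  78  77  78  77  76  76  77  76  77  78  77  78 110  80  76  75  73  76
195   77  73  74  76  77  76  75  76  77  76  75  75  75  76  75  76  76  74  75  79  83  79  78  
[... 2682 characters left out ...]
 127 127 130
279   68 108 110 111 112 109 112 113 113 112 115 114 112 112 112 111 109 112 108 107 110 109 109 111 114 114 110 117 127 123 126 128
283   77 113 113 112 112 112 113 114 113 115 115 114 113 111 112 111 111 111 108 109 110 110 110 109 108 110 111 125 126 127 129 129
287  107 112 114 117 115 113 111 111 112 113 112 112 110 111 116 113 111 108 109 112 110 111 111 111 111 112 116 129 127 128 128 133
291   94 114 115 115 113 111 109 111 115 113 114 112 113 113 117 111 109 107 108 109 111 112 113 113 108 113 130 132 129 127 127 129
295   82 116 116 117 114 114 113 112 110 110 111 111 112 112 112 111 112 112 112 112 112 111 111 109 104 112 130 127 125 129 129 129
green [573. 251.  16.]
```

>>> servo_tool:
  commands:
    - [[0,0,-0.001,0.03,0,0,2],[0,0,0,0.03,0,0,0],[0,0,0,0.03,0,0,0],[0,0,0,0.019,0,0,0],[0,0,0,0,0,0,0],[0,0,0,0,0,0,0],[255,0,0,0,0,0,0],[255,0,0,0,0,0,0],[255,0,0,0,0,0,0],[255,0,0,0,0,0,0]]

```text
clock: 25.7
position: [637.3, 185.5, 7.1]
ee_rot: [0.949, -0.314, 0.001, -0.001]
contact_force: [0.9, 0.7, 1.1]
gripper_width: 42.0
grasp_force: 60.7
```

>>> servo_tool:
  commands:
    - [[255,0,0,0,0,0,0],[255,0,0,0,0,0,0],[255,0,0,0,0,0,0]]

```text
clock: 25.95
position: [637.4, 185.5, 6.9]
ee_rot: [0.949, -0.314, 0.001, -0.001]
contact_force: [-0.6, 0.4, 6.8]
gripper_width: 42.0
grasp_force: 61.3
```

>>> servo_tool:
  commands:
    - [[255,0,0,-0.02,0,0,0],[255,0,0,-0.03,0,0,0],[255,0,0,-0.03,0,0,7],[255,0,0,-0.02,0,0,7],[255,0,0,0,0,0,7],[255,0,0,0,0,0,7],[255,0,0,0,0,0,7],[255,0,0,0,0,0,7],[255,0,0,0,0,0,7],[255,0,0,0,0,0,2]]

```text
clock: 26.78
position: [636.0, 184.8, 104.8]
ee_rot: [0.72, -0.694, -0.0, -0.0]
contact_force: [0.2, -0.6, -1.7]
gripper_width: 42.2
grasp_force: 60.9
```

```bash
python3 - <<'E'
from h import *
Y=45;plan(450.2-.0425*Y,47.1+.998*Y,100,182.4)
E
```

```text
pos [636.  184.8 104.8] yaw -177.9 w 42.2 gf 60.9 F [ 0.2 -0.6 -1.7] j [ 30.  32.  -3.  -0. -55. -28.] t 26.8
turn -0.3 shift [0.0849 0.1914 0.0048] tilt [-0.  0. -1.]
```

>>> servo_tool:
  commands:
    - [[255,0.0121,0.0273,0.001,0,0,-0.3],[255,0.0121,0.0273,0.001,0,0,0],[255,0.0121,0.0273,0.001,0,0,0],[255,0.0121,0.0273,0,0,0,0],[255,0.0121,0.0273,0,0,0,0],[255,0.0121,0.0273,0,0,0,0],[255,0.0121,0.0273,0,0,0,0],[255,0,0,0,0,0,0],[255,0,0,0,0,0,0],[255,0,0,0,0,0,0]]

```text
clock: 27.62
position: [450.0, 91.9, 102.4]
ee_rot: [0.723, -0.69, 0.0, -0.001]
contact_force: [0.8, 0.4, -0.7]
gripper_width: 41.9
grasp_force: 61.0
```

```bash
python3 - <<'E'
from h import *
Y=45;plan(450.2-.0425*Y,47.1+.998*Y,34,182.4)
d=shot('wrist');p=arm.read_state()['position'];z=p[2]+9
import pickle;pickle.dump(d,open('n10.pkl','wb'))
for y in(-11,0,11): print(pix(d,[p[0],p[1]+y,z]).round(0))
for x in(-22,22): print(pix(d,[p[0]+x,p[1],z]).round(0))
asc(d,p[0],p[1],z=z,half=64,st=4)
E
```

```text
pos [450.   91.9 102.4] yaw -177.3 w 41.9 gf 61.0 F [ 0.8  0.4 -0.7] j [ 32.  14. -32.   0. -43. -29.] t 27.6
turn 0.3 shift [-0.0001  0.0018  0.0684] tilt [ 0.002  0.001 -1.   ]
[327. 285.]
[326. 311.]
[325. 336.]
[383. 313.]
[269. 308.]
cols 261 rows 246 step 4
246   54  55  63  65  54  53  51  46  52  51  51  51  52  51  51  52  51  52  51  51  51  51  51  51  51  51  51  45  51  52  53  78
250   55  55  59  59  53  53  52  47  52  52  51  51  51  51  51  51  52  52  51  51  51  52  51  51  52  51  51  45  52  53  52  78
254   55  55  54  52  51  52  52  46  52  51  51  52  52  51  52  52  51  51  51  52  51  51  73  77  51  52  51  46  52  52  53  85
258   55  56  54  52  53  52  52  47  51  51  51  51  51  52  52  51  52  52  51  52  54  54 100 103  51  51  51  45  53  52  53  89
262   55  56  54  52  52  53  52  47  52  52  52  50  51  51  51  51  51  52  59  72  98  98 100 102  81  51  52  45  52  52  73  80
266   55  56  54  52  52  52  53  46  43  45  43  45  45  44  43  43  44  43  57  50  50  49  50  53  54  49  49  54  93  94 102 104
270   56  56  55  53  53  53  53  51  
[... 2719 characters left out ...]
 74  97 101 101 101 101 101  87  14
354   11  11  36  68  67  67  68  68  67  67  68  67  57  50  51  50  50  51  51  50  51  50  49  50  52  83  88 101 101 101  96  21
358   13  12  56  68  68  67  67  68  67  67  66  67  66  52  50  51  52  53  51  51  51  51  50  50  51  51  54  85 100  98  74  22
362   10  12  69  68  67  68  68  67  67  68  68  68  67  61  51  50  53  55  53  50  50  51  51  51  50  51  50  53  85  57  51  32
366   11  20  76  68  67  67  67  67  68  67  68  68  68  68  61  50  54  56  54  50  50  51  50  50  51  49  50  50  50  51  50  43
370   12  35  79  68  67  67  67  67  67  68  67  68  67  67  64  54  57  59  56  51  50  50  50  50  50  50  50  50  51  50  50  51
```

```bash
python3 - <<'E'
from h import *
import pickle
d=pickle.load(open('n10.pkl','rb'))
for y in(36.6,55,74,):print('SL top',y,pix(d,[449.8,y,40]).round(0))
for y in(34.6,75.6,80.5,105.5):print('z30',y,pix(d,[449,y,30]).round(0))
for x in(429,470):print(pix(d,[x,60,30]).round(0))
d2=shot('top');
for n,p in(('SL',(449.8,55.1)),('SS',(451,14.5)),('RS',(447,127.5)),('OBseat',(448,93)),('RLseat',(453,-27))):
    u,v=pix(d2,[*p,40]);print(n,(round(u),round(v)),d2['frame'][int(v)-1:int(v)+2,int(u)-1:int(u)+2].mean((0,1)).round(0))
for b in blobs(d2,16,(200,180,420,345),lo=120): print(b)
cv2.imwrite('pics/t2.png',d2['frame'])
E
```

```text
SL top 36.6 [332. 151.]
SL top 55 [331. 186.]
SL top 74 [329. 221.]
z30 34.6 [334. 147.]
z30 75.6 [330. 219.]
z30 80.5 [330. 228.]
z30 105.5 [328. 268.]
[367. 194.]
[294. 191.]
SL (342, 300) [58. 71. 85.]
SS (361, 298) [64. 78. 92.]
RS (308, 303) [62. 75. 90.]
OBseat (324, 301) [51. 64. 77.]
RLseat (380, 296) [101. 110. 120.]
([248.0, 338.0], 370.6, 265.3, 46.7, 44.5, 122.3, 0.57)
([375.0, 309.0], 424.5, -12.1, 104.2, 31.0, 105.1, 0.32)
([380.0, 300.0], 445.9, -29.2, 38.9, 26.5, 79.9, 0.37)
([291.0, 319.0], 416.2, 167.2, 116.6, 70.3, 122.1, 0.82)
([220.0, 304.0], 449.5, 314.2, 112.5, 66.2, 84.6, 0.69)
```

>>> servo_tool:
  commands:
    - [[255,-0.0004,0.0014,0.02,0,0,0.3],[255,0,0,0.02,0,0,0],[255,0,0,0.02,0,0,0],[255,0,0,0.003,0,0,0],[255,0,0,0.002,0,0,0],[255,0,0,0.001,0,0,0],[255,0,0,0.001,0,0,0],[255,0,0,0.001,0,0,0],[255,0,0,0,0,0,0]]

```text
clock: 28.47
position: [448.1, 92.1, 34.2]
ee_rot: [0.722, -0.692, 0.0, -0.001]
contact_force: [-0.5, 0.5, -0.8]
gripper_width: 42.0
grasp_force: 61.0
```

```bash
python3 - <<'E'
from h import *
plan(448.5,92.2,31,182.4)
E
```

```text
pos [448.1  92.1  34.2] yaw -177.6 w 42.0 gf 61.0 F [-0.5  0.5 -0.8] j [ 32.  21. -37.  -0. -32. -30.] t 28.5
turn -0.0 shift [-0.0001 -0.0004  0.0032] tilt [ 0.001  0.001 -1.   ]
```

>>> servo_tool:
  commands:
    - [[255,0,0,0.0025,0,0,0],[255,0,0,0,0,0,0],[0,0,0,0,0,0,0],[0,0,0,0,0,0,0],[0,0,0,0,0,0,0],[0,0,0,0,0,0,0],[0,0,0,-0.01,0,0,0],[0,0,0,-0.02,0,0,0],[0,0,0,-0.03,0,0,0],[0,0,0,-0.04,0,0,0]]

```text
clock: 29.3
position: [445.9, 90.9, 130.3]
ee_rot: [0.721, -0.693, -0.001, 0.003]
contact_force: [1.4, 1.5, -0.2]
gripper_width: 85.7
grasp_force: 0.0
```

>>> servo_tool:
  commands:
    - [[0,0.02,0,-0.04,0,0,0],[0,0.02,0,-0.04,0,0,0],[0,0.012,0,0,0,0,0],[0,0,0,0,0,0,0],[0,0,0,0,0,0,0],[0,0,0,0,0,0,0]]

```text
clock: 29.8
position: [449.1, 42.6, 204.8]
ee_rot: [0.721, -0.692, -0.0, 0.001]
contact_force: [0.5, 0.4, 1.0]
gripper_width: 85.6
grasp_force: 0.0
```

```bash
python3 - <<'E'
from h import *
import pickle
plan(447,380,150,182.4)
d=shot('wrist','n11.png');pickle.dump(d,open('n11.pkl','wb'))
cv2.imwrite('pics/c6.png',cv2.resize(d['frame'][40:460,200:480],None,fx=1.4,fy=1.4,interpolation=cv2.INTER_CUBIC))
a=cv2.convertScaleAbs(d['frame'][40:340,230:430],alpha=1.5);a=cv2.resize(a,None,fx=2,fy=2,interpolation=cv2.INTER_CUBIC)
t=shot('top');pickle.dump(t,open('t3.pkl','wb'))
b=cv2.resize(t['frame'][270:345,130:280],None,fx=2.6,fy=2.6,interpolation=cv2.INTER_CUBIC)
c=np.zeros((600,800,3),np.uint8);c[:600,:400]=a;c[:b.shape[0],400:400+b.shape[1]]=b
k=cv2.resize(t['frame'][180:280,190:400],None,fx=1.9,fy=1.9);c[250:250+k.shape[0],400:400+k.shape[1]]=k
cv2.imwrite('pics/c7.png',c)
E
```

```text
pos [449.1  42.6 204.8] yaw -177.7 w 85.6 gf 0.0 F [0.5 0.4 1. ] j [ 26.   6. -25.  -0. -59. -24.] t 29.8
turn -0.1 shift [-0.3372 -0.0121  0.0546] tilt [-0.002 -0.001 -1.   ]
```

View pics/c7.png

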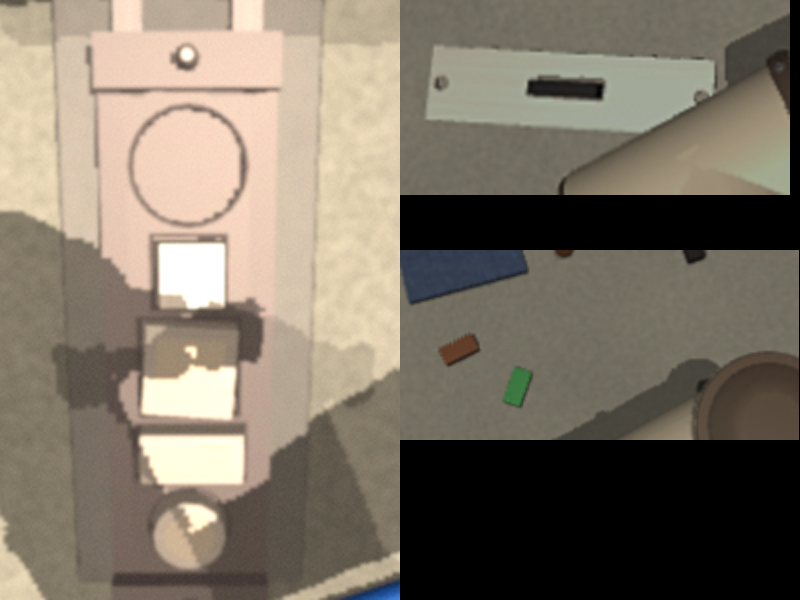

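The crop shows all four blanks lying in their matching recesses (small square (190,275), large square (190,368), oblong (190,458), round (188,533)), with the large round recess empty at (188,165) since that blank is not supplied.

>>> servo_tool:
  commands:
    - [[0,-0.0374,-0.0023,0.006,0,0,0],[0,-0.0374,-0.0023,0.006,0,0,0],[0,-0.0374,-0.0023,0.006,0,0,0],[0,-0.0374,-0.0023,0.006,0,0,0],[0,-0.0374,-0.0023,0.006,0,0,0],[0,-0.0374,-0.0023,0.006,0,0,0],[0,-0.0374,-0.0023,0.006,0,0,0],[0,-0.0374,-0.0023,0.006,0,0,0],[0,-0.0374,-0.0023,0.006,0,0,0],[0,0,0,0,0,0,4]]

```text
clock: 30.73
position: [455.9, 385.7, 148.4]
ee_rot: [-0.699, 0.716, -0.0, -0.001]
contact_force: [1.0, 0.3, -0.1]
gripper_width: 85.3
grasp_force: 0.0
```

>>> servo_tool:
  commands:
    - [[0,0,0,0,0,0,4.2],[0,0,0,0,0,0,0],[0,0,0,0,0,0,0],[0,0,0,0,0,0,0]]

```text
clock: 31.07
position: [456.3, 379.6, 151.1]
ee_rot: [-0.671, 0.742, -0.0, -0.001]
contact_force: [0.1, 0.3, 0.3]
gripper_width: 85.2
grasp_force: 0.0
```

```bash
python3 - <<'E'
from h import *
import pickle
d=shot('wrist','n12.png');pickle.dump(d,open('n12.pkl','wb'))
for f,hp in(('w3.pkl',[(438,268),(405,413)]),('w4.pkl',[(419,216),(382,398)])):
    q=pickle.load(open(f,'rb'));a,b=[at(q,*h,6)[:2] for h in hp];print(f,a.round(1),b.round(1),((a+b)/2).round(1),np.hypot(*(a-b)).round(1),np.degrees(np.arctan2(*(b-a)[::-1])).round(1))
g=cv2.GaussianBlur(d['frame'],(3,3),0).max(2)
u,v=pix(d,[456.5,380,34]);print('bar pix',u,v)
for t in(30,40,50):
  m=(g<t).astype(np.uint8);mm=np.zeros_like(m);x0,x1,y0,y1=int(u-50),int(u+50),int(v-75),int(v+75);mm[y0:y1,x0:x1]=m[y0:y1,x0:x1]
  for c in cv2.findContours(mm,0,1)[0]:
    if cv2.contourArea(c)>200:
        W=np.array([at(d,*p[0].astype(float),34)[:2] for p in c],np.float32);print(t,cv2.boundingRect(c),np.round(np.hstack(cv2.minAreaRect(W)),1))
q=pickle.load(open('t3.pkl','rb'));print('head front',at(q,425,285,200).round(0),at(q,412,300,102).round(0))
plan(456.5,380,13,174.2)
E
```

```text
w3.pkl [446.9 269.8] [469.4 496.1] [458.1 383. ] 227.4 84.3
w4.pkl [445.6 269.7] [468.5 497.1] [457.1 383.4] 228.6 84.3
bar pix 325.99091106948475 227.608546879337
30 (316, 206, 18, 65) [458.4 388.   46.9  12.   84.5]
40 (316, 185, 18, 86) [457.7 380.8  61.3  12.2  84.3]
50 (315, 185, 20, 86) [457.5 380.8  61.4  13.   84.7]
head front [460. -88. 200.] [438. -83. 102.]
pos [456.4 379.5 151.4] yaw 174.2 w 85.5 gf 0.0 F [ 0.  -0.5  0.4] j [ 55.  23. -10.   0. -57. -61.] t 31.1
turn 0.0 shift [-0.0005 -0.      0.1384] tilt [-0. -0. -1.]
```

>>> servo_tool:
  commands:
    - [[0,-0.002,-0.001,0.035,0,0,0],[0,0,0,0.035,0,0,0],[0,0,0,0.03,0,0,0],[0,0,0,0.02,0,0,0],[0,0,0,0.018,0,0,0],[0,0,0,0,0,0,0],[0,0,0,0,0,0,0],[255,0,0,0,0,0,0],[255,0,0,0,0,0,0],[255,0,0,0,0,0,0]]

```text
clock: 31.95
position: [458.4, 382.4, 15.3]
ee_rot: [-0.67, 0.742, 0.0, 0.002]
contact_force: [-0.9, -1.1, 0.5]
gripper_width: 51.9
grasp_force: 0.0
```

>>> servo_tool:
  commands:
    - [[255,0,0,0,0,0,0],[255,0,0,0,0,0,0],[255,0,0,0,0,0,0],[255,0,0,0,0,0,0],[255,0,0,0,0,0,0]]

```text
clock: 32.37
position: [458.0, 382.1, 14.4]
ee_rot: [-0.67, 0.742, 0.0, 0.001]
contact_force: [-1.0, -0.5, 4.8]
gripper_width: 12.6
grasp_force: 61.6
```

>>> servo_tool:
  commands:
    - [[255,0,0,-0.01,0,0,0],[255,0,0,-0.02,0,0,0],[255,0,0,-0.03,0,0,0],[255,0,0,-0.03,0,0,-4],[255,0,0,-0.01,0,0,-4.2],[255,0,0,0,0,0,0],[255,0,0,0,0,0,0]]

```text
clock: 32.95
position: [457.3, 381.3, 113.6]
ee_rot: [0.721, -0.693, -0.0, 0.0]
contact_force: [-0.4, -0.5, -3.7]
gripper_width: 12.9
grasp_force: 60.7
```

```bash
python3 - <<'E'
from h import *
plan(450.2,47.5,110,182.4)
E
```

```text
pos [457.3 381.3 113.6] yaw -177.8 w 12.9 gf 60.7 F [-0.4 -0.5 -3.7] j [ 55.  25. -13.  -0. -52. -53.] t 33.0
turn -0.2 shift [0.3332 0.021  0.0035] tilt [-0.001  0.    -1.   ]
```

>>> servo_tool:
  commands:
    - [[255,0.01,0.0007,0,0,0,-0.2],[255,0.02,0.0013,0,0,0,0],[255,0.025,0.0016,0,0,0,0],[255,0.025,0.0016,0,0,0,0],[255,0.025,0.0016,0,0,0,0],[255,0.025,0.0016,0,0,0,0],[255,0.025,0.0016,0,0,0,0],[255,0.025,0.0016,0,0,0,0],[255,0.025,0.0016,0,0,0,0],[255,0.025,0.0016,0,0,0,0]]

```text
clock: 33.78
position: [451.5, 148.6, 111.9]
ee_rot: [0.722, -0.692, -0.001, 0.002]
contact_force: [0.1, 0.9, -2.1]
gripper_width: 13.0
grasp_force: 60.7
```

>>> servo_tool:
  commands:
    - [[255,0.025,0.0016,0,0,0,0],[255,0.025,0.0016,0,0,0,0],[255,0.025,0.0016,0,0,0,0],[255,0.02,0.001,0,0,0,0],[255,0.008,0.001,0,0,0,0],[255,0,0,0,0,0,0],[255,0,0,0,0,0,0],[255,0,0,0,0,0,0]]

```text
clock: 34.45
position: [451.0, 48.5, 113.3]
ee_rot: [0.723, -0.691, -0.0, 0.0]
contact_force: [-0.3, -0.0, -2.4]
gripper_width: 12.7
grasp_force: 60.7
```

```bash
python3 - <<'E'
from h import *
import pickle
plan(450.2,47.5,70,182.4)
d=shot('wrist','n13.png');pickle.dump(d,open('n13.pkl','wb'));p=arm.read_state()['position'];z=p[2]-14.4+6
u=R.from_euler('z',2.4,degrees=True).as_matrix()@[0,1,0]
h=p+np.array(u)*-113.5;print('hole pred',h.round(1),pix(d,[h[0],h[1],z]),'pin pred',pix(d,[454.9,-65.2,56]))
print('+y hole pix',pix(d,[*(p+np.array(u)*113.5)[:2],z]))
asc(d,h[0],h[1],z=z,half=60,st=4)
E
```

```text
pos [451.   48.5 113.3] yaw -177.4 w 12.7 gf 60.7 F [-0.3 -0.  -2.4] j [ 27.  13. -32.  -0. -45. -24.] t 34.5
turn 0.2 shift [0.001  0.0008 0.0433] tilt [-0.001 -0.    -1.   ]
hole pred [455.9 -64.6 113.4] [327.47933136  -2.10429127] pin pred [329.20653526  28.59829657]
+y hole pix [325.83517095 489.20320851]
cols 267 rows -62 step 4
-62    .   .   .   .   .   .   .   .   .   .   .   .   .   .   .   .   .   .   .   .   .   .   .   .   .   .   .   .   .   .
-58    .   .   .   .   .   .   .   .   .   .   .   .   .   .   .   .   .   .   .   .   .   .   .   .   .   .   .   .   .   .
-54    .   .   .   .   .   .   .   .   .   .   .   .   .   .   .   .   .   .   .   .   .   .   .   .   .   .   .   .   .   .
-50    .   .   .   .   .   .   .   .   .   .   .   .   .   .   .   .   .   .   .   .   .   .   .   .   .   .   .   .   .   .
-46    .   .   .   .   .   .   .   .   .   .   .   .   .   .   .   .   .   .   .   .   .   .   .   .   .   .   .   .   .   .
-42    .   .   .   .   .   .   .   .   .   .   .   .   .   .   .   .   .   .   .   .   .   .   .   .   .   .   .   .   .   .
-38    .   .  
[... 2267 characters left out ...]
 195 194 194 196 194 195 196 193 197 198 192 188 192 189 190 191 191 192 190 192
38  185 185 186 185 187 186 186 189 188 187 195 194 194 196 193 195 197 194 197 198 191 188 192 190 190 191 190 192 190 192
42  185 185 187 184 186 186 186 189 188 187 195 194 195 195 194 194 195 193 197 198 192 188 191 189 190 191 191 192 190 192
46  185 185 187 184 186 186 186 190 188 187 196 195 195 196 193 194 196 194 198 198 192 188 192 190 190 191 191 191 190 192
50  186 185 187 184 187 186 186 189 188 187 196 194 195 196 193 195 196 194 197 198 191 188 192 189 190 191 190 192 190 193
54  186 185 186 184 186 186 187 189 188 188 195 194 195 195 193 194 195 194 197 198 189 188 192 190 190 191 191 192 190 193
```

```bash
python3 - <<'E'
from h import *
import pickle
d=pickle.load(open('n13.pkl','rb'));z=113.3-8.4
e=at(d,327,16.5,z);print('edge',e.round(1),'hole',(e[1]-5.5).round(1)); print(at(d,327,3,z).round(1))
g=d['frame'][...,0].astype(float)
for r in (20,100,200):
    row=g[r];dd=np.abs(np.diff(cv2.blur(row.reshape(1,-1),(3,1))[0]));i=np.argsort(-dd)[:14];print(r,sorted(i.tolist()))
    
E
```

```text
edge [455.7 -58.4 104.9] hole -63.9
[455.9 -63.  104.9]
20 [200, 234, 235, 236, 237, 238, 414, 415, 416, 417, 418, 421, 476, 477]
100 [235, 236, 238, 239, 240, 241, 242, 410, 411, 412, 413, 414, 417, 418]
200 [139, 140, 244, 245, 268, 269, 270, 406, 407, 408, 409, 521, 522, 523]
```

>>> servo_tool:
  commands:
    - [[255,0.0011,0.0003,0.015,0,0,0.2],[255,0,0,0.015,0,0,0],[255,0,0,0.008,0,0,0],[255,0,0,0,0,0,0],[255,0,0,0,0,0,0],[255,0,0,0,0,0,0]]

```text
clock: 35.0
position: [451.4, 47.5, 76.2]
ee_rot: [0.722, -0.692, 0.0, -0.0]
contact_force: [-0.3, -0.1, -2.8]
gripper_width: 12.5
grasp_force: 60.7
```

```bash
python3 - <<'E'
from h import *
import pickle
plan(450.2,47.5,70,182.4)
d=shot('wrist','n14.png');pickle.dump(d,open('n14.pkl','wb'));p=arm.read_state()['position'];z=p[2]-14.4+6
u=R.from_euler('z',2.4,degrees=True).as_matrix()@[0,1,0]
h=p+np.array(u)*-113.5;print('hole pred',h.round(1),pix(d,[h[0],h[1],z]),'pin pred',pix(d,[454.9,-65.2,56]),pix(d,[454.9,-65.2,42]))
asc(d,h[0],h[1],z=z,half=30,st=2)
E
```

```text
pos [451.4  47.5  76.2] yaw -177.6 w 12.5 gf 60.7 F [-0.3 -0.1 -2.8] j [ 27.  16. -35.   0. -39. -24.] t 35.0
turn 0.0 shift [-0.      0.0013  0.0062] tilt [ 0.001  0.    -1.   ]
hole pred [456.2 -65.9  76.4] [326.82965959  -3.06981327] pin pred [330.24822101   8.77883943] [329.97466294  18.19631793]
cols 296 rows -33 step 2
-33    .   .   .   .   .   .   .   .   .   .   .   .   .   .   .   .   .   .   .   .   .   .   .   .   .   .   .   .   .   .
-31    .   .   .   .   .   .   .   .   .   .   .   .   .   .   .   .   .   .   .   .   .   .   .   .   .   .   .   .   .   .
-29    .   .   .   .   .   .   .   .   .   .   .   .   .   .   .   .   .   .   .   .   .   .   .   .   .   .   .   .   .   .
-27    .   .   .   .   .   .   .   .   .   .   .   .   .   .   .   .   .   .   .   .   .   .   .   .   .   .   .   .   .   .
-25    .   .   .   .   .   .   .   .   .   .   .   .   .   .   .   .   .   .   .   .   .   .   .   .   .   .   .   .   .   .
-23    .   .   .   .   .   .   .   .   .   .   .   .   .   .   .   .   .   .   .   .   .   .   .   .   .   .   .   .   .   .
-21    .   .   .   .   
[... 2253 characters left out ...]
 150 135 124 109  99  94 100 113 122 129 147 175 195 199 197 195 191 189 189 191
17  190 189 186 187 190 194 195 194 195 192 183 172 159 149 142 139 141 147 153 162 179 193 198 199 198 195 191 189 189 191
19  190 189 186 187 190 194 195 195 195 195 195 194 186 178 175 173 175 180 185 191 195 196 198 200 198 194 190 189 189 191
21  190 188 187 187 190 194 195 195 195 195 196 197 195 193 194 193 195 198 196 196 195 196 198 200 198 195 190 189 189 191
23  190 189 187 187 189 194 195 195 195 195 196 197 195 194 195 195 196 198 196 195 195 196 198 200 198 195 190 189 189 191
25  190 189 187 187 189 194 195 194 195 195 196 197 196 194 195 195 196 199 196 194 194 195 198 200 198 194 190 189 189 191
```

```bash
python3 - <<'E'
from h import *
import pickle
d=pickle.load(open('n14.pkl','rb'));z=76.2-8.4
print('pin',at(d,328,5,56).round(1),'hole edge',at(d,326.5,18,z).round(1),'bottom rim edge',at(d,326.5,13.5,z-6).round(1))
E
```

```text
pin [455.8 -66.5  56. ] hole edge [456.1 -58.9  67.8] bottom rim edge [456.2 -62.   61.8]
```

>>> servo_tool:
  commands:
    - [[255,0.0005,0.0003,0,0,0,0],[255,0,0,0.003,0,0,0],[255,0,0,0.003,0,0,0],[255,0,0,0.002,0,0,0],[255,0,0,0.002,0,0,0],[255,0,0,0.001,0,0,0],[255,0,0,0,0,0,0]]

```text
clock: 35.63
position: [450.3, 46.3, 64.3]
ee_rot: [0.722, -0.692, -0.0, 0.0]
contact_force: [-0.2, 0.4, -1.8]
gripper_width: 12.5
grasp_force: 60.7
```

>>> servo_tool:
  commands:
    - [[255,0,0,0.002,0,0,0],[255,0,0,0.002,0,0,0],[255,0,0,0.001,0,0,0],[255,0,0,0.001,0,0,0],[255,0,0,0.001,0,0,0],[255,0,0,0,0,0,0],[255,0,0,0,0,0,0]]

```text
clock: 36.22
position: [450.5, 46.4, 57.6]
ee_rot: [0.722, -0.692, -0.0, 0.0]
contact_force: [-0.5, -0.7, -1.5]
gripper_width: 12.4
grasp_force: 60.7
```

>>> servo_tool:
  commands:
    - [[255,0,0,0.001,0,0,0],[255,0,0,0.0005,0,0,0],[255,0,0,0,0,0,0],[255,0,0,0,0,0,0]]

```text
clock: 36.55
position: [450.6, 46.5, 56.3]
ee_rot: [0.722, -0.692, 0.0, -0.0]
contact_force: [-0.7, -0.3, 0.2]
gripper_width: 12.7
grasp_force: 61.0
```

```bash
python3 - <<'E'
from h import *
plan(450.5,46.4,56.4,182.4)
E
```

```text
pos [450.6  46.5  56.3] yaw -177.6 w 12.7 gf 61.0 F [-0.7 -0.3  0.2] j [ 27.  18. -36.   0. -36. -24.] t 36.5
turn -0.0 shift [ 0.0001  0.0001 -0.0001] tilt [ 0.  0. -1.]
```

>>> servo_tool:
  commands:
    - [[0,0,0,0,0,0,0],[0,0,0,0,0,0,0],[0,0,0,0,0,0,0],[0,0,0,0,0,0,0],[0,0,0,-0.01,0,0,0],[0,0,0,-0.03,0,0,0],[0,0,0,-0.04,0,0,0],[0,0,0,-0.04,0,0,0],[0,-0.035,0,0,0,0,0],[0,-0.035,0,0,0,0,0]]

```text
clock: 37.38
position: [449.0, 117.0, 179.3]
ee_rot: [0.72, -0.694, 0.001, -0.004]
contact_force: [0.4, 0.2, -0.8]
gripper_width: 85.6
grasp_force: 0.0
```

```bash
python3 - <<'E'
from h import *
import pickle
plan(443.8,198,45,182.4)
d=shot('wrist','n15.png');pickle.dump(d,open('n15.pkl','wb'))
g=d['frame'];h=cv2.cvtColor(g,cv2.COLOR_BGR2HSV)
for Y in(-113.5,113.5):
    print('pin',Y,pix(d,[450.3-.0425*Y,47.3+Y,56]).round(0),'land+plate48',pix(d,[450.3-.0425*Y,47.3+Y,48]).round(0))
for n,z in(('down',48),('up3',51)):
    for sx in(-32,32):
        for sy in(-123.5,123.5): print(n,pix(d,[450.3+sx-.0425*sy,47.3+sy+.0425*sx,z]).round(1))
m=((h[...,2]>150)&(h[...,1]<70)).astype(np.uint8)
for c in cv2.findContours(m,0,1)[0]:
    if cv2.contourArea(c)>2500: print(cv2.boundingRect(c),cv2.minAreaRect(c))
asc(d,450.3-.0425*-123.5,47.3-123.5,z=48,half=40,st=4)
E
```

```text
pos [449.  117.  179.3] yaw -177.8 w 85.6 gf 0.0 F [ 0.4  0.2 -0.8] j [ 35.   9. -26.   0. -55. -33.] t 37.4
turn -0.2 shift [-0.0807  0.0027  0.1346] tilt [ 0.006  0.004 -1.   ]
pin -113.5 [329. -67.] land+plate48 [329. -61.]
pin 113.5 [330. 281.] land+plate48 [330. 277.]
down [380.5 -78.2]
down [371.8 289.1]
down [278.  -77.5]
down [288.8 289.2]
up3 [381.1 -80.5]
up3 [372.2 290.7]
up3 [277.4 -79.8]
up3 [288.4 290.9]
(305, 234, 69, 59) ((339.0, 263.0), (58.0, 68.0), 90.0)
(435, 69, 110, 94) ((491.4036865234375, 118.34808349609375), (69.3245849609375, 101.44792175292969), 62.02052688598633)
(10, 11, 249, 232) ((144.76055908203125, 133.5364532470703), (201.1494903564453, 264.14532470703125), 76.44281005859375)
(279, 0, 102, 203) ((329.5, 101.0), (202.0, 101.0), 90.0)
cols 289 rows -118 step 4
-118    .   .   .   .   .   .   .   .   .   .   .   .   .   .   .   .   .   .   .   .
-114    .   .   .   .   .   .   .   .   .   .   .   .   .   .   .   .   .   .   .   .
-110    .   .   .   .   .   .   .   .   .   .   .   .   .   .   .   .   .   .   .   .
-106    .   .   .   .   .   .   .   .  
[... 707 characters left out ...]
   .   .   .   .   .
-70    .   .   .   .   .   .   .   .   .   .   .   .   .   .   .   .   .   .   .   .
-66    .   .   .   .   .   .   .   .   .   .   .   .   .   .   .   .   .   .   .   .
-62    .   .   .   .   .   .   .   .   .   .   .   .   .   .   .   .   .   .   .   .
-58    .   .   .   .   .   .   .   .   .   .   .   .   .   .   .   .   .   .   .   .
-54    .   .   .   .   .   .   .   .   .   .   .   .   .   .   .   .   .   .   .   .
-50    .   .   .   .   .   .   .   .   .   .   .   .   .   .   .   .   .   .   .   .
-46    .   .   .   .   .   .   .   .   .   .   .   .   .   .   .   .   .   .   .   .
-42    .   .   .   .   .   .   .   .   .   .   .   .   .   .   .   .   .   .   .   .
```

>>> servo_tool:
  commands:
    - [[0,-0.027,0.001,0,0,0,0],[0,-0.027,0.001,0,0,0,0],[0,-0.027,0.001,0,0,0,0],[0,0,0,0,0,0,-7],[0,0,0,0,0,0,-7],[0,0,0,0,0,0,-7],[0,0,0,0,0,0,-7],[0,0,0,0,0,0,-7],[0,0,0,0,0,0,-7],[0,0,0,0,0,0,-7]]

```text
clock: 38.27
position: [441.2, 197.1, 176.0]
ee_rot: [0.945, -0.328, -0.0, 0.0]
contact_force: [-0.3, -0.8, 0.2]
gripper_width: 85.4
grasp_force: 0.0
```

>>> servo_tool:
  commands:
    - [[0,0,0,0,0,0,-7],[0,0,0,0,0,0,-7],[0,0,0,0,0,0,-7],[0,0,0,0,0,0,-7],[0,0,0,0,0,0,-7],[0,0,0,0,0,0,-7],[0,0,0,0,0,0,-7],[0,0,0,0,0,0,-7],[0,0,0,0,0,0,-7],[0,0,0,0,0,0,-7]]

```text
clock: 39.1
position: [441.2, 197.1, 176.0]
ee_rot: [0.962, 0.273, -0.0, 0.0]
contact_force: [-0.4, 0.3, 0.1]
gripper_width: 85.5
grasp_force: 0.0
```

>>> servo_tool:
  commands:
    - [[0,0,0,0,0,0,-7],[0,0,0,0,0,0,-7],[0,0,0,0,0,0,-7],[0,0,0,0,0,0,-7],[0,0,0,0,0,0,-7],[0,0,0,0,0,0,-7],[0,0,0,0,0,0,-7],[0,0,0,0,0,0,-7],[0,0,0,0,0,0,-5],[0,0,0,0,0,0,0]]

```text
clock: 39.93
position: [441.2, 197.1, 176.0]
ee_rot: [0.692, 0.722, -0.0, -0.0]
contact_force: [-0.2, 0.4, -0.7]
gripper_width: 85.5
grasp_force: 0.0
```

```bash
python3 - <<'E'
from h import *
import pickle
plan(443.8,199,45,182.4)
d=shot('wrist','n16.png');pickle.dump(d,open('n16.pkl','wb'))
u,v=pix(d,[443.8,197,64]);print(u,v)
asc(d,443.8,197,z=64,half=40,st=3,ch=1)
E
```

```text
pos [441.2 197.1 176. ] yaw 2.4 w 85.5 gf 0.0 F [-0.2  0.4 -0.7] j [ 43.  11. -24.  -0. -55. 139.] t 39.9
turn 0.0 shift [0.0018 0.0027 0.131 ] tilt [-0. -0. -1.]
329.919394519506 233.78924207860686
cols 289 rows 193 step 3
193  127 126 126 128 130 129 132 130 127 122 123 128 125 122 125 128 128 120  94  69  66  65  66  64  62  65  64
196  127 127 127 126 126 113 108 109  86  72  78  87  86  85  84  87  86  85  91  68  64  65  65  65  64  66  65
199  127 128 129 116  84  61  51  51  52  50  50  51  50  50  50  49  51  50  50  49  50  50  50  52  60  67  65
202  126 124 124 100  71  71  71  72  71  72  71  71  71  70  70  70  69  61  46  46  46  45  47  46  51  67  65
205  127 106  74  90 114 114 114 114 114 113 113 113 107  82  70  69  69  64  53  53  53  53  53  53  52  63  65
208  129 122  70  89 117 117 116 100  99 116 117 116  81  55  54  53  53  54  54  53  53  53  54  53  52  63  74
211  129 121  70  66  75  79  90  59  60  92  95  94  67  46  45  50  52  52  52  53  53  53  53  53  54  78  86
214  127 120  71  54  52  53  54  53  53  53  54  46  24  14  12  20  37  51  53  53 
[... 1474 characters left out ...]
88  65  62  49  40  40
256   41  41  40  41  43  43  43  44  43  44  44  43  44  44  44  44  44  44  44  45  44  44  42  41  40  40  41
259   51  49  49  48  49  48  48  48  48  49  50  49  49  49  50  49  51  51  53  52  53  54  51  49  49  48  48
262  129 129 126 126 127 128 125 124 124 125 124 125 125 125 123 124 123 123 123 125 126 114  91  87  86  86  84
265  214 220 216 217 218 220 217 215 215 216 214 216 214 212 208 213 213 212 212 213 214 204 170 125 121 121 118
268  216 222 219 218 220 222 219 218 218 219 217 216 186 139 131 165 208 215 215 216 217 213 207 170 128 122 120
271  216 222 220 219 221 222 219 218 218 219 217 182 106  69  61  73 158 211 215 216 218 213 215 210 164 128 120
```

>>> servo_tool:
  commands:
    - [[0,0.002,0.0027,0.035,0,0,0],[0,0,0,0.035,0,0,0],[0,0,0,0.03,0,0,0],[0,0,0,0.02,0,0,0],[0,0,0,0.013,0,0,0],[0,0,0,0,0,0,0],[255,0,0,0,0,0,0],[255,0,0,0,0,0,0],[255,0,0,0,0,0,0],[255,0,0,0,0,0,0]]

```text
clock: 40.82
position: [444.5, 199.8, 44.3]
ee_rot: [0.692, 0.721, 0.001, 0.0]
contact_force: [-0.0, -1.0, -0.0]
gripper_width: 38.8
grasp_force: 0.0
```

>>> servo_tool:
  commands:
    - [[255,0,0,0,0,0,0],[255,0,0,0,0,0,0],[255,0,0,0,0,0,0],[255,0,0,0,0,0,0]]

```text
clock: 41.15
position: [444.0, 199.5, 44.1]
ee_rot: [0.692, 0.722, 0.0, 0.0]
contact_force: [-1.7, -0.7, 5.7]
gripper_width: 15.6
grasp_force: 58.4
```

```bash
python3 - <<'E'
from h import *
plan(443.8+.0425*215,199-215,45,182.4)
E
```

```text
pos [444.  199.5  44.1] yaw 2.4 w 15.6 gf 58.4 F [-1.7 -0.7  5.7] j [ 43.  22. -32.   0. -36. 139.] t 41.1
turn -0.0 shift [-2.157e-01 -1.000e-04 -1.000e-03] tilt [ 0.001  0.001 -1.   ]
```

>>> servo_tool:
  commands:
    - [[255,-0.005,0,0,0,0,0],[255,-0.01,0,0,0,0,0],[255,-0.015,0,0,0,0,0],[255,-0.015,0,0,0,0,0],[255,-0.015,0,0,0,0,0],[255,-0.015,0,0,0,0,0],[255,-0.015,0,0,0,0,0],[255,-0.015,0,0,0,0,0],[255,-0.015,0,0,0,0,0],[255,-0.015,0,0,0,0,0]]

```text
clock: 41.98
position: [450.0, 64.4, 44.1]
ee_rot: [0.692, 0.722, 0.001, 0.0]
contact_force: [-1.5, 1.7, 4.6]
gripper_width: 15.8
grasp_force: 58.6
```

>>> servo_tool:
  commands:
    - [[255,-0.015,0,0,0,0,0],[255,-0.015,0,0,0,0,0],[255,-0.015,0,0,0,0,0],[255,-0.01,0,0,0,0,0],[255,-0.008,0,0,0,0,0],[255,-0.005,0,0,0,0,0],[255,0,0,0,0,0,0],[255,0,0,0,0,0,0]]

```text
clock: 42.65
position: [452.9, -4.0, 44.1]
ee_rot: [0.693, 0.721, 0.001, 0.001]
contact_force: [-0.7, -1.3, 5.7]
gripper_width: 15.9
grasp_force: 58.9
```

```bash
python3 - <<'E'
from h import *
plan(443.8+.0425*215,199-215,45,182.4)
E
```

```text
pos [452.9  -4.   44.1] yaw 2.3 w 15.9 gf 58.9 F [-0.7 -1.3  5.7] j [ 20.  20. -37.   0. -34. 162.] t 42.6
turn -0.1 shift [-0.012  -0.0005 -0.0009] tilt [ 0.002 -0.    -1.   ]
```

Moved 203.5 mm without resistance; continue to the stop.

>>> servo_tool:
  commands:
    - [[255,-0.005,0,0,0,0,0],[255,-0.004,0,0,0,0,0],[255,-0.002,0,0,0,0,0],[255,-0.002,0,0,0,0,0],[255,-0.001,0,0,0,0,0],[255,-0.001,0,0,0,0,0]]

```text
clock: 43.15
position: [453.6, -14.9, 44.2]
ee_rot: [0.693, 0.721, 0.003, -0.001]
contact_force: [-9.2, 29.0, 11.7]
gripper_width: 16.1
grasp_force: 59.4
```

>>> servo_tool:
  commands:
    - [[255,0,0,0,0,0,0],[255,0,0,0,0,0,0]]

```text
clock: 43.32
position: [453.6, -14.8, 44.2]
ee_rot: [0.693, 0.721, 0.003, -0.001]
contact_force: [-8.3, 23.4, 9.6]
gripper_width: 15.4
grasp_force: 59.3
```

>>> servo_tool:
  commands:
    - [[0,0,0,0,0,0,0],[0,0,0,0,0,0,0],[0,0,0,0,0,0,0],[0,0,0,0,0,0,0],[0,0,0,-0.01,0,0,0],[0,0,0,-0.02,0,0,0],[0,0,0,-0.03,0,0,0],[0,0.02,0,-0.03,0,0,0],[0,0.03,0,-0.03,0,0,0],[0,0.03,0,-0.02,0,0,0]]

```text
clock: 44.15
position: [450.3, 61.0, 185.4]
ee_rot: [0.693, 0.721, 0.002, 0.001]
contact_force: [1.7, 0.2, -0.0]
gripper_width: 85.3
grasp_force: 0.0
```

>>> servo_tool:
  commands:
    - [[0,0.03,0,0,0,0,0],[0,0.03,0,0,0,0,0],[0,0,0,0,0,0,0],[0,0,0,0,0,0,0],[0,0,0,0,0,0,0],[0,0,0,0,0,0,0]]

```text
clock: 44.65
position: [446.9, 119.7, 182.2]
ee_rot: [0.693, 0.721, -0.001, -0.0]
contact_force: [-0.1, -0.7, 0.5]
gripper_width: 85.6
grasp_force: 0.0
```

```bash
python3 - <<'E'
from h import *
import pickle
plan(443.8+.0425*215,199-215,45,182.4)
d=shot('wrist','n18.png')
K=[453,-17]
print(pix(d,[*K,64]).round(0))
asc(d,*K,z=64,half=36,st=3,ch=1)
# cover far side still level: look at cover outer end, expected at knob -26
for z in(48,51):print('cover end pix',z,pix(d,[454,-17-26,z]).round(0))
t=shot('top','t4.png');t0=pickle.load(open('t3.pkl','rb'))
i=cv2.imread('pics/top0.png');
for n,bx in(('jar',(305,145,330,175)),('vial',(268,166,285,186)),('beaker',(130,218,170,252)),('dish',(352,130,393,168)),('marker',(275,325,308,382)),('stopper',(336,170,352,188)),('green',(243,240,262,264)),('brown',(209,223,233,242))):
    a,b=[f[bx[1]:bx[3],bx[0]:bx[2]].astype(int) for f in(i,t['frame'])];print(n,np.abs(a-b).mean().round(1))
E
```

```text
pos [446.9 119.7 182.2] yaw 2.3 w 85.6 gf 0.0 F [-0.1 -0.7  0.5] j [ 35.   9. -26.   0. -56. 147.] t 44.6
turn -0.1 shift [-0.1358  0.0005  0.1373] tilt [-0.001 -0.001 -1.   ]
[327. 394.]
cols 291 rows 358 step 3
358  146 149 164 127 121 122 122 122 123 122 122 119 120 122 123 121 122 122 122 121 122 112 130 158
361  146 149 165 132 122 123 123 123 123 122 115 105 104 108 120 121 122 122 122 122 122 112 130 157
364  147 149 165 133 121 123 123 123 123 114  93  55  37  44  63  84  92 116 122 122 122 111 130 157
367  146 149 164 131 121 123 123 122 120  97  38   8   8   8  10  44  71  87 117 122 122 110 130 150
370  144 147 165 132 121 122 123 122 121  79  12   8   9   8   9  22  65  73 110 121 122 111 139 137
373  145 146 163 131 121 122 121 121 121  66  10   8   7   9   9  14  61  73 111 121 121 112 149 136
376  146 146 162 131 120 122 121 121 121  64   9  10  10   7   9  14  60  88 118 121 121 111 148 138
379  136 135 159 132 120 121 121 122 119  55   8  10   9   7   7  17  88 116 121 121 121 107 115 131
382  118  91 133 122 119 122 122 121 119  53  10   8   8   8  10  18  95 122 12
[... 975 characters left out ...]
 206 167 126 137 186 205 206 208 207 204 204 199 191 170
415   26  49  72 107 135 166 183 196 205 205 166  81  64  59 112 192 198 192 172 150 116  90  61  36
418   14  13  13  13  17  25  43  68  99 127 113  63  61  50  65 101  86  56  35  22  15  13  14  14
421   15  14  14  14  14  11  14  12  15  16  21  20  20  17  14  14  13  12  15  13  12  15  14  14
424   13  13  12  14  13  12  13  14  12  12  11  13  13  15  13  13  12  13  14  13  12  12  12  14
427   14  15  13  14  13  12  13  12  13  14  13  12  12  12  14  13  13  13  13  13  14  13  14  14
cover end pix 48 [327. 407.]
cover end pix 51 [327. 409.]
jar 0.5
vial 0.7
beaker 0.5
dish 0.5
marker 30.2
stopper 0.7
green 0.6
brown 0.6
```

```bash
python3 - <<'E'
from h import *
for f in('top0.png','t4.png'):
    h=cv2.cvtColor(cv2.imread('pics/'+f),cv2.COLOR_BGR2HSV);m=((h[...,0]>100)&(h[...,0]<125)&(h[...,1]>140))[315:390,265:320];ys,xs=np.nonzero(m);print(f,len(xs),xs.min()+265 if len(xs) else 0,ys.min()+315 if len(xs) else 0,xs.mean()+265,ys.mean()+315)
a,b=[pickle for pickle in (cv2.imread('pics/scene0.png'),shot('scene','s1.png')['frame'])]
bx=(390,208,432,255)
for f in(a,b):
    h=cv2.cvtColor(f,cv2.COLOR_BGR2HSV)[bx[1]:bx[3],bx[0]:bx[2]];ys,xs=np.nonzero((h[...,0]>100)&(h[...,0]<125)&(h[...,1]>140));print(len(xs),xs.mean() if len(xs) else 0,ys.mean() if len(xs) else 0)
E
```

```text
top0.png 282 279 329 291.50354609929076 354.48936170212767
t4.png 179 287 346 295.2625698324022 362.8212290502793
208 21.004807692307693 23.77403846153846
213 20.910798122065728 23.995305164319248
```

```bash
python3 -c "
from bench import ticket
print(ticket.job_done())"
```

```text
the job is handed in; nothing more can be done
None
```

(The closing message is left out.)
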